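Fit the crossing copper busbars into the inverter's busbar carrier

ROBOT

A 6-joint arm with a two-finger parallel gripper is mounted at the origin on the work surface. World frame = base frame: x ahead of the robot, y to its left, z up, the work surface at z = 0. Lengths are in m, angles in degrees, forces in N, time in s.
With the tool pointing down it reaches from about 0.4 to 0.825 m from the base axis. Payload 7 kg.
Tool frame: the origin (TCP) lies on the front face of the gripper's body, between the roots of the fingers; the fingertips stand 66 mm ahead of it and the grasp point (between the pads) lies 47 mm ahead of it; z points along the fingers, y is the line along which they close (so a half turn about z gives the same grasp; the last joint's range is limited). The gripper opens to 88 mm and grips with 3 to 60 N. Pads are 19 mm wide; open, the fingers measure 130 mm over their backs; the gripper's body (78 mm by 193 mm) begins 47 mm behind the grasp point.
Start: joints at [-47.378, 20.546, 0.682, 0, -70.136, -16.507], TCP at [0.297, -0.606, 0.292] pointing down, gripper open.
Joint ranges: [-176.03, 176.03], [-82.01, 121.73], [-58.28, 71.71], [-173.87, 95.51], [-174.79, -0.11], [-173.66, 173.66]. Speed limits (degrees/s): [136.94, 136.94, 172.46, 180, 180, 180].

INTERFACE

Orientations are given as [roll, pitch, yaw] about the fixed x, y, z axes, in that order (R = Rz(yaw) Ry(pitch) Rx(roll)).
In Python, from plant import ctrl gives the robot as it stands.
- The arm moves only by the tool send_rows, never from a script. Its argument "deltas" is a list of rows, each a list of 2 entries, a list of its own where there are three numbers: the shift along the tool's x, y, z each as a share of 800 mm, from -1 to 1, then the turn about the tool's z as a share of 90 degrees, from -1 to 1. A call has exactly 5 rows; each row is the pose to reach, as a shift and turn from the pose commanded when the call began, along the tool's axes at that moment; what a row does not reach only later rows make up. A row lasts 1/12 s, in which the tool goes at most 41.7 mm and 7.16 degrees, less where a joint would pass 70% of its speed; a pose out of reach is approached as far as the arm can. A call with a number of a shift or a turn outside -1 to 1 is refused whole. A call with a gripper value outside its range is refused whole. "gripper" is the opening, from 0 (shut) to 1 (fully open), set as the call begins (left out, the last holds). The fingers move at their own pace and stop on an object; the grip force is fixed at half the most. Time passes only in rows, so rows that repeat a pose let the fingers close, or fill a call up. It gives the time, the measured TCP pose, the force, the opening and the grip force at its end, in the units of the state.
- ctrl.get_obs(): the state, without advancing time (a new reading comes with each control period).
- ctrl.snapshot(name): name is "side" or "top" or "wrist"; returns a dict with "color" (384x512x3 uint8, red, green, blue), "vertical_fov" (degrees; the focal length in pixels is half the picture's height over the tangent of half this angle, whatever the lens; pixels are square), "cx", "cy" (the principal point, pixels), "rvec" (rotation vector, rad) and "tvec" (3), from world to camera coordinates, as OpenCV has them. Camera axes: x right, y down, z forward; pixel columns grow to the right and rows downward; lengths in m; the calibration is good to about 2 mm. A picture is of the moment at which its call begins. There is no depth.
- ctrl.close_job(): hands the job in; it is judged then, once.
Trained networks look in a picture, given as the dict that the camera call returned (one of the last four; its "shot" number tells which), for a name from the list of things; names that differ only in an ending like _2 or _b are one class to them, and where a whole thing is asked for, a point or a joint stands for the part that bears it (a point fixed in the world has none). Each returns a list of dicts, best first, with "conf" (0 to 1); they miss things now and then, are a little off and sometimes report something else, mostly with a low value. They report only what shows in the picture. A call takes as long as a camera call. They do not tell look-alikes from the thing itself.
- ctrl.boxes_of(picture, thing): "xy" ([column, row] as shares, 0 to 1, of the picture: columns of its width, rows of its height, amid what is visible of it).
- ctrl.cut_out(picture, thing): "pixels" (384x512 bool, what is visible of it) and "xy" ([column, row] as shares, 0 to 1, of the picture: columns of its width, rows of its height, amid what is visible of it).
The state is a dict: "clock": time; "joint_pos": joint angles; "qvel": joint speeds; "tau": joint torques, N m; "tool_pos": TCP position; "orientation": TCP orientation; "force": force on the tool from outside, world axes, zero at the start; "moment": the same for the moment, N m; "opening": finger opening in m; "gripper_force": force on a finger pad.
Only numpy, scipy, OpenCV 4.12 (cv2) and the standard library are available. Lean on these libraries where they do the work, as an engineer would, in place of code of your own. Each camera call takes 0.05 s, during which the arm holds its last target. There are 200 camera calls.

TASK

Fit the three formed copper busbars into the white moulded carrier on the tilting holder, each fully home on the floor of its own channel: first the flat one, then the one that bridges over it, then the one that bridges over that. Let go of them all, and leave everything else on the desk where it stands.

Things in the scene. Friction and masses are not known exactly. Their poses are not given: they have to be found in the camera images.
- carrier: White moulded plastic tray, 115 x 129 mm. Ribs 10 mm high, 5 mm thick, tops rounded, form one channel per busbar, 1.5 mm wider than it on every side. It leans back 25 to 40 deg on a stiff hinge along its y that stays put (8 N m). Origin: centre of its floor, 80 mm above the desk. x: up the slope; y: level; z: square out of the floor. Its low edge is turned to the robot's front right. Bars go in along -z.
- holder_mid (a point): Middle of the tilting holder's dark steel base (135 x 165 mm, 8 mm thick), on the desk under the carrier. Its two upright cheeks with black clamp knobs stand beside the tray's ends, 72 to 88 mm from the middle, up to 92 mm above the desk. Fixed.
- flat_bar: Flat L-shaped copper bar, 16 x 8 mm section, 0.2 to 0.28 kg, no bridge. Origin: centre of its outline of 80 (x) x 92 (y) mm, on the underside; z up. Long leg along y at x -40 to -24, y -46 to 46; short leg along x at y 30 to 46, x -40 to 40. Goes in first. Home: origin on its seat, axes parallel to the carrier's.
- long_bar: Longest copper bar, an L, 16 x 8 mm section, 0.2 to 0.28 kg. Origin: centre of its outline of 102 (x) x 56 (y) mm, at the underside of its feet; z up. Leg along x at y -28 to -12: low at x -5 to 51, raised bridge (14 to 22 mm up) at x -45 to 3, foot at x -51 to -37. Low leg along y at x 35 to 51, y -28 to 28. Bridges over the flat bar: goes in second. Home: as the flat bar.
- hook_bar: Hook-shaped copper bar, 16 x 8 mm section, 0.2 to 0.28 kg. Origin: centre of its outline of 62 (x) x 92 (y) mm, at the underside of its feet; z up. Run along y at x 15 to 31: low at y 14 to 46 and -46 to -18, raised bridge (14 to 22 mm up) at y -26 to 22. Low leg along x at y -46 to -30, x -31 to 31. Bridges over the long bar: goes in last. Home: as the flat bar.
- flat_bar_tab (a point): Middle of the top of the flat bar's upright terminal tab, the part to grip: at x -32, y 10, z 46 mm of the bar. The tab is 16 mm wide in the bar's x, 10 mm thick in its y (grip across y) and stands 38 mm above the 8 mm thick bar.
- long_bar_tab (a point): Middle of the top of the long bar's upright terminal tab, the part to grip: at x -21, y -20, z 56 mm of the bar. The tab is 10 mm thick in the bar's x (grip across x), 16 mm wide in its y and stands 34 mm above the bridge.
- hook_bar_tab (a point): Middle of the top of the hook bar's upright terminal tab, the part to grip: at x 23, y -2, z 56 mm of the bar. The tab is 16 mm wide in the bar's x, 10 mm thick in its y (grip across y) and stands 34 mm above the bridge.
- flat_bar_seat (a point): Point on the carrier's floor where the flat bar's origin lies when it is home (carrier x +11, y +12 mm); axes as the carrier's.
- long_bar_seat (a point): Point on the carrier's floor where the long bar's origin lies when it is home (carrier x 0, y +6 mm); axes as the carrier's.
- hook_bar_seat (a point): Point on the carrier's floor where the hook bar's origin lies when it is home (carrier x -4, y -12 mm); axes as the carrier's.
- motor: Black servo motor lying on the desk, 210 x 90 mm, 110 mm high, steel shaft to its -x, 2.2 kg. Origin under its middle. Leave alone.
- mug: Red mug, 80 mm across, 95 mm high. Origin under its middle. Leave alone.
- multimeter: Black multimeter lying on its back, 145 (x) x 70 (y) mm, 40 mm high. Origin under its middle. Leave alone.
- screwdriver: Black-handled screwdriver lying along its x, 170 mm long, about 30 mm high. Leave alone.
- power_supply: Upright aluminium rail power supply, 110 (x) x 45 (y) mm, 120 mm high. Origin under its middle. Leave alone.
Mind the look-alikes: they are no part of the job. Leave any purple look-alike of the flat_bar alone. What is shaped like the hook_bar but yellow is not meant.

How it is judged (in metres and radians):
On the way, in this order (a step that is already met when the one before it is completed fails the run):
1. the flat bar is home in its channel (distance between flat_bar and flat_bar_seat below 0.004 m and angle between the z axis of flat_bar and the z axis of carrier, either way round below 0.06 rad and angle between the x axis of flat_bar and the x axis of carrier, either way round below 0.06 rad), for 0.2 s.
2. the long bar is home over the flat bar (all of step 1 and distance between long_bar and long_bar_seat below 0.004 m and angle between the z axis of long_bar and the z axis of carrier, either way round below 0.06 rad and angle between the x axis of long_bar and the x axis of carrier, either way round below 0.06 rad), for 0.2 s.
3. the hook bar is home over the long bar (all of step 2 and distance between hook_bar and hook_bar_seat below 0.004 m and angle between the z axis of hook_bar and the z axis of carrier, either way round below 0.06 rad and angle between the x axis of hook_bar and the x axis of carrier, either way round below 0.06 rad), for 0.2 s.
At the end, for the whole second after the job is handed in: All three busbars lie at rest in the carrier, each with its origin within 4 mm of its seat and square to the carrier within 0.06 rad (all of step 3 and linear speed of each of flat_bar, long_bar, hook_bar below 0.02 m/s); the robot touches nothing.
It fails at once if something else on the desk (servo motor, mug, multimeter, screwdriver, power supply) is shoved more than 30 mm (distance of any of motor, mug, multimeter, screwdriver, power_supply from where it was at the start of the episode above 0.03 m).
It also fails if it takes over 70 s, if anything falls off the work surface, if the arm or the gripper's body presses on something with over 40 N, if the wrist force passes 120 N, or if a joint passes its speed limit or range.

## Working session

There is one attempt and no reset: what is moved stays moved. The work goes in short steps, Python scripts to look and compute and a tool call to move; the robot and the scene stay as the last step left them, time stands still between calls to the robot, and variables do not carry over. Pictures are saved under pics/ and viewed, at most 10 in all, crops included, and the job is handed in when it is done.

Besides the shell and the picture viewer there is one more tool, called as name([rows], argument=value, ...), one row to a line, values as JSON. send_rows: Moves the arm, as the interface text tells. Shift numbers are shares of 800 mm and turn numbers shares of 90 degrees, none past 1 either way. Its arguments: {"type":"object","properties":{"deltas":{"type":"array","items":{"type":"array"}},"gripper":{"type":"number"}},"required":["deltas"]}

```bash
mkdir -p pics; ls; cat > h.py <<'E'
import numpy as np, cv2
from scipy.spatial.transform import Rotation as R
from plant import ctrl
def cam(p):
    f=192/np.tan(np.radians(p["vertical_fov"])/2)
    K=np.array([[f,0,p["cx"]],[0,f,p["cy"]],[0,0,1.]])
    return K,np.array(p["rvec"],float).ravel(),np.array(p["tvec"],float).ravel()
def proj(p,X):
    K,r,t=cam(p); return cv2.projectPoints(np.atleast_2d(np.array(X,float)),r,t,K,None)[0].reshape(-1,2)
def onz(p,uv,z):
    K,r,t=cam(p); Rm=cv2.Rodrigues(r)[0]; c=-Rm.T@t
    d=Rm.T@np.linalg.inv(K)@np.array([uv[0],uv[1],1.]); return c+d*(z-c[2])/d[2]
E
python3 - <<'E'
from h import *
o=ctrl.get_obs(); print({k:np.round(v,3) for k,v in o.items()})
for n in ["side","top","wrist"]:
    p=ctrl.snapshot(n); cv2.imwrite(f"pics/{n}0.png",p["color"][:,:,::-1]); K,r,t=cam(p)
    Rm=cv2.Rodrigues(r)[0]; print(n,K[0,0],np.round(-Rm.T@t,3),np.round(Rm[2],2))
    for th in ["carrier","holder_mid","flat_bar","long_bar","hook_bar","flat_bar_tab","long_bar_tab","hook_bar_tab"]:
        print(th,[(round(b["conf"],2),np.round(np.array(b["xy"])*[512,384]).tolist()) for b in ctrl.boxes_of(p,th)])
E
```

```text
pics
{'clock': np.float64(0.0), 'joint_pos': array([-4.7376e+01,  2.0587e+01,  6.3200e-01, -1.9000e-02, -7.0134e+01,
       -1.6506e+01]), 'qvel': array([ 0.078, -0.113,  0.032, -0.011,  0.005, -0.009]), 'tau': array([-0.0000e+00, -5.8273e+01,  2.9306e+01,  6.9970e+00,  7.0000e-03,
       -0.0000e+00]), 'tool_pos': array([ 0.297, -0.606,  0.291]), 'orientation': array([ 1.79910e+02, -8.00000e-03, -1.53889e+02]), 'force': array([ 0.756, -0.244,  0.25 ]), 'moment': array([0.059, 0.009, 0.027]), 'gripper_force': np.float64(0.0), 'opening': np.float64(0.088)}
side 412.8162013664892 [0.199 0.706 0.891] [ 0.23 -0.66 -0.72]
carrier [(0.81, [214.0, 168.0])]
holder_mid [(0.78, [213.0, 180.0])]
flat_bar [(0.74, [355.0, 170.0]), (0.74, [247.0, 264.0]), (0.53, [309.0, 166.0]), (0.32, [301.0, 187.0])]
long_bar [(0.72, [251.0, 218.0])]
hook_bar [(0.94, [175.0, 266.0]), (0.68, [210.0, 311.0])]
flat_bar_tab [(0.84, [355.0, 168.0]), (0.79, [306.0, 166.0])]
long_bar_tab [(0.65, [250.0, 221.0]), (0.44, [262.0, 101.0])]
hook_bar_tab [(0.87, [173.0, 266.0]), (0.77, [208.0, 312.0])]
top 397.52330469504636 [ 0.359 -0.061  1.387] [ 0.09 -0.   -1.  ]
carrier [(0.88, [263.0, 145.0]), (0.22, [314.0, 216.0])]
holder_mid [(0.56, [263.0, 147.0])]
flat_bar [(0.78, [323.0, 261.0]), (0.65, [314.0, 216.0])]
long_bar [(0.74, [229.0, 190.0])]
hook_bar [(0.69, [150.0, 187.0]), (0.65, [174.0, 152.0])]
flat_bar_tab [(0.76, [323.0, 256.0]), (0.72, [316.0, 215.0]), (0.55, [129.0, 118.0]), (0.3, [190.0, 203.0])]
long_bar_tab [(0.46, [229.0, 192.0])]
hook_bar_tab [(0.78, [148.0, 188.0]), (0.71, [173.0, 151.0])]
wrist 281.64455618048856 [ 0.229 -0.64   0.385] [ 0.25  0.13 -0.96]
carrier []
holder_mid []
flat_bar [(0.74, [478.0, 216.0])]
long_bar []
hook_bar []
flat_bar_tab [(0.66, [477.0, 218.0])]
long_bar_tab []
hook_bar_tab []
```

```bash
python3 -c "
import cv2
for n in ['top','side']: cv2.imwrite('pics/%s0b.png'%n,cv2.resize(cv2.imread('pics/%s0.png'%n),(800,600),interpolation=cv2.INTER_CUBIC))"
```

```text
(no output)
```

View pics/top0b.png

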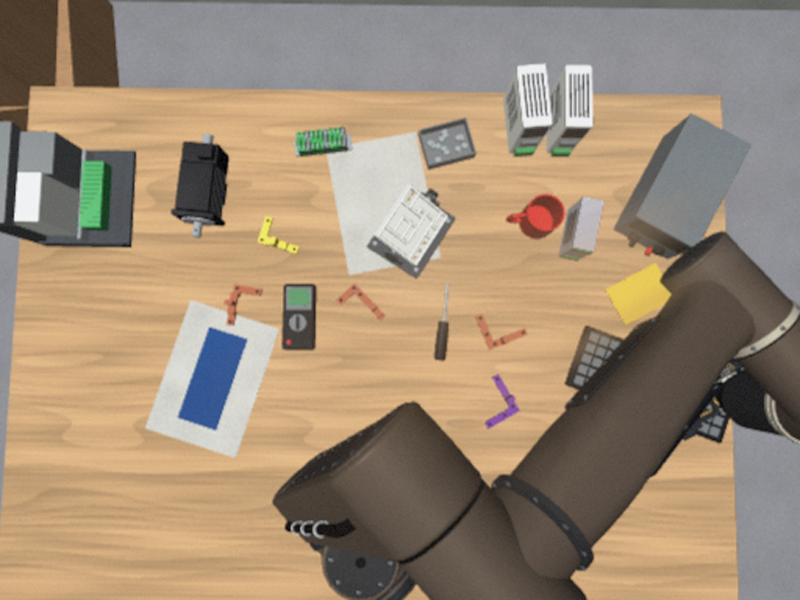

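View pics/side0b.png

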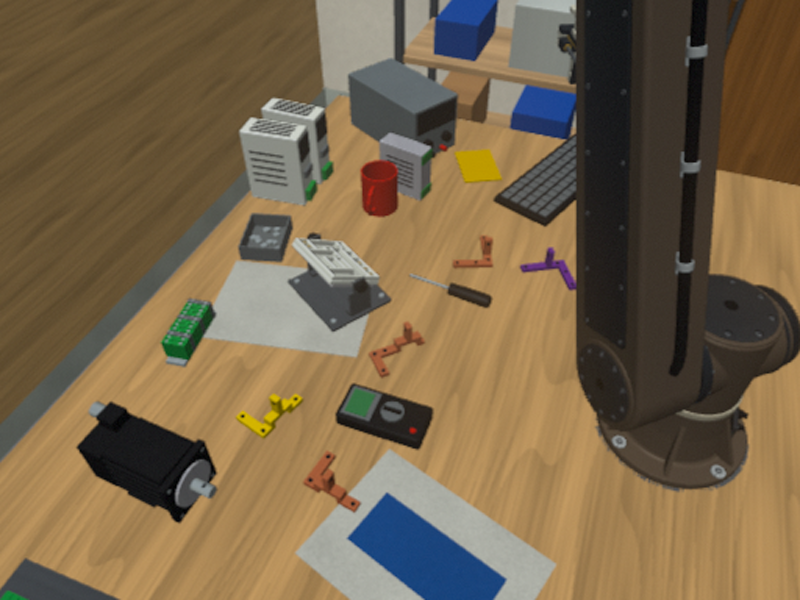

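```bash
cat >> h.py <<'E'
from scipy.optimize import minimize
def bx(a,b,c,d,e,f): return np.array([[x,y,z] for x in(a,b) for y in(c,d) for z in(e,f)])/1000.
BARS={"flat":[bx(-40,-24,-46,46,0,8),bx(-40,40,30,46,0,8),bx(-40,-24,5,15,8,46)],
"long":[bx(-5,51,-28,-12,0,8),bx(-5,3,-28,-12,0,22),bx(-45,3,-28,-12,14,22),bx(-45,-37,-28,-12,0,22),bx(-51,-37,-28,-12,0,8),bx(35,51,-28,28,0,8),bx(-26,-16,-28,-12,22,56)],
"hook":[bx(15,31,14,46,0,8),bx(15,31,-46,-18,0,8),bx(15,31,-26,22,14,22),bx(15,31,14,22,0,22),bx(15,31,-26,-18,0,22),bx(-31,31,-46,-30,0,8),bx(15,31,-7,3,22,56)]}
TAB={"flat":[-32,10,46],"long":[-21,-20,56],"hook":[23,-2,56]}
def render(p,boxes,Rm,t,roi,s=4):
    x0,y0,x1,y1=roi; m=np.zeros(((y1-y0)*s,(x1-x0)*s),np.uint8)
    for b in boxes:
        uv=(proj(p,b@Rm.T+t)-[x0-.5,y0-.5])*s-.5
        cv2.fillConvexPoly(m,cv2.convexHull(np.round(uv*16).astype(np.int32)),255,shift=4)
    return cv2.resize(m,(x1-x0,y1-y0),interpolation=cv2.INTER_AREA)/255.
def copper(p):
    h=cv2.cvtColor(p["color"],cv2.COLOR_RGB2HSV).astype(int); c=p["color"].astype(int)
    return ((h[...,0]<11)|(h[...,0]>175))&(h[...,1]>115)&(h[...,2]>50)
def fitbar(ps,name,x0,yaws,R0=None,r=45):
    """ps: list of (picture, mask, centre uv)"""
    rois=[(max(int(c[0])-r,0),max(int(c[1])-r,0),min(int(c[0])+r,512),min(int(c[1])+r,384)) for _,_,c in ps]
    def cost(v):
        e=0
        for (p,m,_),q in zip(ps,rois):
            M=m[q[1]:q[3],q[0]:q[2]].astype(float); I=render(p,BARS[name],R.from_euler('z',v[2]*10).as_matrix(),np.array([v[0],v[1],0]),q)
            e+=np.abs(I-M).sum()/M.sum()
        return e
    best=None
    for y in yaws:
        o=minimize(cost,[x0[0],x0[1],y/10],method="Nelder-Mead",options=dict(initial_simplex=[[x0[0],x0[1],y/10],[x0[0]+.02,x0[1],y/10],[x0[0],x0[1]+.02,y/10],[x0[0],x0[1],y/10+.04]],xatol=1e-5,fatol=1e-4))
        if best is None or o.fun<best.fun: best=o
    return best
E
python3 - <<'E'
from h import *
T=ctrl.snapshot("top");S=ctrl.snapshot("side")
cT,cS=copper(T),copper(S)
for n,uT,uS in [("flat",(318,212),(303,162)),("long",(231,193),(253,223)),("hook",(153,194),(211,309))]:
    x0=onz(T,uT,.01)
    o=fitbar([(T,cT,uT),(S,cS,uS)],n,x0[:2],np.arange(-3,3.2,.7),r=35)
    v=o.x; t=R.from_euler('z',v[2]*10).apply(np.array(TAB[n])/1000)+[v[0],v[1],0]
    print(n,o.fun,v[:2],np.degrees(v[2]*10)%360,"tab",t.round(4), "r",np.hypot(*t[:2]))
    for w,p,c in(("top",T,uT),("side",S,uS)):
        o1=fitbar([(p,cT if p is T else cS,c)],n,v[:2],[v[2]*10],r=35); print("  ",w,o1.fun,o1.x*[1,1,573])
print("hold",onz(T,(263,145),.08),onz(S,(214,168),.08))
E
```

```text
flat 1.7891119420229469 [ 0.42394851 -0.28835418] 19.197985546235017 tab [ 0.3904 -0.2894  0.046 ] r 0.48601918944609535
   top 0.44153409791589593 [ 0.42310656 -0.28853386 20.92580485]
   side 1.258328574148106 [ 0.42489036 -0.28674682 15.5650447 ]
long 1.180787311184028 [0.45861846 0.02556925] 43.412849633324456 tab [ 0.4571 -0.0034  0.056 ] r 0.4571212131864759
   top 0.4148635678047443 [4.57687909e-01 2.39349106e-02 4.31484669e+01]
   side 0.7594345645234838 [4.59353113e-01 2.58231455e-02 4.35067586e+01]
hook 0.7408132959915642 [0.45850538 0.28518746] 80.14264763297412 tab [0.4644 0.3075 0.056 ] r 0.5569913935985075
   top 0.4503841302602912 [ 0.45842897  0.28526093 80.26145111]
   side 0.28770495791368655 [ 0.4585015   0.28518543 80.15226405]
hold [ 0.62660866 -0.08465396  0.08      ] [ 0.63200914 -0.07877633  0.08      ]
```

```bash
python3 - <<'E'
from h import *
T=cv2.imread("pics/top0.png");S=cv2.imread("pics/side0.png")
rows=[]
for I in(T,S):
    m=copper({"color":I[:,:,::-1]}); r=[]
    for c in ([(318,212),(231,193),(153,194)] if I is T else [(303,162),(253,223),(211,309)]):
        a=I[c[1]-30:c[1]+30,c[0]-35:c[0]+35]; b=np.repeat(m[c[1]-30:c[1]+30,c[0]-35:c[0]+35,None]*np.uint8(255),3,2)
        r.append(cv2.resize(np.vstack([a,b]),None,fx=1.85*2,fy=1.25*2,interpolation=0)[:300] if 0 else cv2.resize(np.vstack([a,b]),(250,300),interpolation=0))
    rows.append(np.hstack(r))
cv2.imwrite("pics/m.png",np.vstack(rows))
E
```

```text
(no output)
```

View pics/m.png

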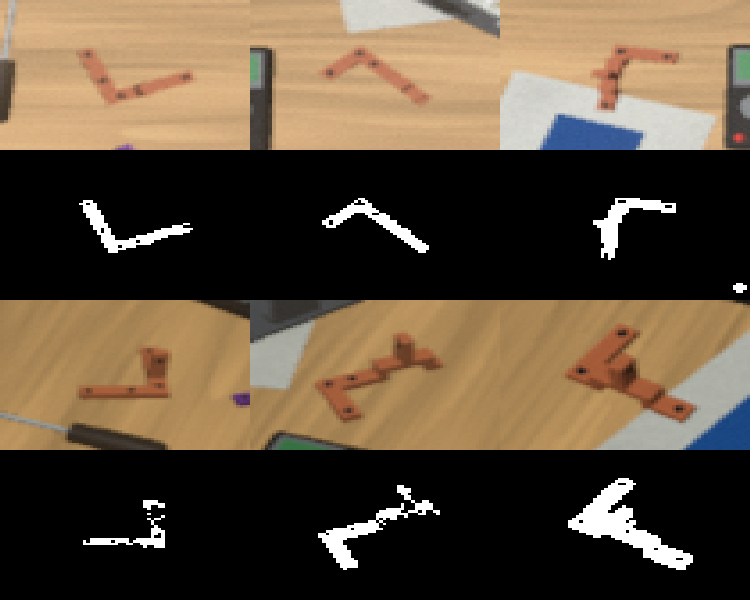

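```bash
cat >> h.py <<'E'
def copper(p):
    c=p["color"].astype(float); r,g,b=c[...,0],c[...,1],c[...,2]
    m=((g<.66*r)&(b<.75*r)&(r>45)).astype(np.uint8)
    return cv2.morphologyEx(m,cv2.MORPH_CLOSE,np.ones((3,3),np.uint8))>0
def go(x,y,z,yaw=None):
    o=ctrl.get_obs(); Rm=R.from_euler('xyz',o["orientation"],degrees=True)
    d=Rm.inv().apply(np.array([x,y,z])-o["tool_pos"])
    # tool z points down: world yaw change = -turn
    tw=0 if yaw is None else -((yaw-o["orientation"][2]+90)%180-90)
    print("shift",np.round(d/.8,4),"turn",round(tw/90,4),"dist mm",round(np.linalg.norm(d)*1e3,1),"turn deg",round(tw,2),"calls",max(np.linalg.norm(d)/.2085,abs(tw)/35.8).round(2))
E
python3 - <<'E'
from h import *
T=ctrl.snapshot("top");S=ctrl.snapshot("side")
cT,cS=copper(T),copper(S)
for n,uT,uS,yw in [("flat",(318,212),(303,162),.34),("long",(231,193),(253,223),.757),("hook",(153,194),(211,309),1.4)]:
    x0=onz(T,uT,.01)
    o=fitbar([(T,cT,uT),(S,cS,uS)],n,x0[:2],[yw-.2,yw,yw+.2],r=33)
    v=o.x; t=R.from_euler('z',v[2]*10).apply(np.array(TAB[n])/1000)+[v[0],v[1],0]
    print(n,o.fun,v[:2],np.degrees(v[2]*10)%360,"tab",t.round(4))
    for w,p,c in(("top",T,uT),("side",S,uS)):
        o1=fitbar([(p,cT if p is T else cS,c)],n,v[:2],[v[2]*10],r=33); print("  ",w,o1.fun,o1.x*[1,1,573])
go(.62,-.09,.27)
E
```

```text
flat 0.8917458863856904 [ 0.42498823 -0.28853276] 20.920131154566917 tab [ 0.3915 -0.2906  0.046 ]
   top 0.7109452736318408 [ 0.4242045  -0.28857944 20.87350582]
   side 0.16279200675485506 [ 0.42557079 -0.2878971  20.9342007 ]
long 0.8635186835762386 [0.45981695 0.02591739] 44.75555156488793 tab [ 0.459  -0.0031  0.056 ]
   top 0.6384120861459337 [4.57281276e-01 2.53495923e-02 4.47552306e+01]
   side 0.20627203562813134 [4.59534004e-01 2.56160696e-02 4.49047038e+01]
hook 0.6134301188506093 [0.45888269 0.28567957] 79.5671739482978 tab [0.465  0.3079 0.056 ]
   top 0.468558246828143 [ 0.45845724  0.28542272 78.30438142]
   side 0.13944586530264283 [ 0.45890624  0.28560813 79.99447063]
shift [-0.6464  0.4016  0.0277] turn 0.0 dist mm 609.2 turn deg 0 calls 2.92
```

send_rows([
  [[-0.2155, 0.134, 0.009], 0],
  [[-0.2155, 0.134, 0.009], 0],
  [[-0.2155, 0.134, 0.009], 0],
  [[-0.2155, 0.134, 0.009], 0],
  [[-0.2155, 0.134, 0.009], 0],
])

```text
clock: 1.97
tool_pos: [0.4055, -0.432, 0.2851]
orientation: [-180.0, 0.0, -153.9]
force: [1.4, 0.3, -0.7]
opening: 0.0877
gripper_force: 0.0
```

send_rows([
  [[-0.2155, 0.134, 0.009], 0],
  [[-0.2155, 0.134, 0.009], 0],
  [[-0.2155, 0.134, 0.009], 0],
  [[-0.2155, 0.134, 0.009], 0],
  [[-0.2155, 0.134, 0.009], 0],
])

```text
clock: 2.38
tool_pos: [0.5133, -0.2595, 0.2781]
orientation: [-180.0, 0.0, -153.9]
force: [0.4, -0.3, -0.8]
opening: 0.0874
gripper_force: 0.0
```

send_rows([
  [[-0.2155, 0.134, 0.009], 0],
  [[-0.2155, 0.134, 0.009], 0],
  [[-0.2155, 0.134, 0.009], 0],
  [[-0.2155, 0.134, 0.009], 0],
  [[-0.2155, 0.134, 0.009], 0],
])

```text
clock: 2.8
tool_pos: [0.621, -0.0872, 0.2708]
orientation: [-180.0, 0.0, -153.8]
force: [-1.0, 0.9, 0.3]
opening: 0.0877
gripper_force: 0.0
```

```bash
python3 - <<'E'
from h import *
import pickle
p=ctrl.snapshot("wrist"); pickle.dump(p,open("w1.pkl","wb"))
cv2.imwrite("pics/w1.png",cv2.resize(p["color"][:,:,::-1],(800,600),interpolation=cv2.INTER_CUBIC))
S=ctrl.snapshot("side");pickle.dump(S,open("s1.pkl","wb"))
print([(round(b["conf"],2),np.round(np.array(b["xy"])*[512,384]).tolist()) for b in ctrl.boxes_of(p,"carrier")])
o=ctrl.get_obs();print(o["tool_pos"],o["orientation"],o["clock"],o["joint_pos"])
E
```

```text
[(0.94, [263.0, 195.0])]
[ 0.62100515 -0.08722369  0.26988362] [ 1.79984426e+02 -3.80229578e-02 -1.53687456e+02] 2.95 [ 9.81204961e+00  1.69405349e+01 -7.51940842e+00 -4.53959268e-03
 -6.55809373e+01 -7.34976323e+01]
```

View pics/w1.png

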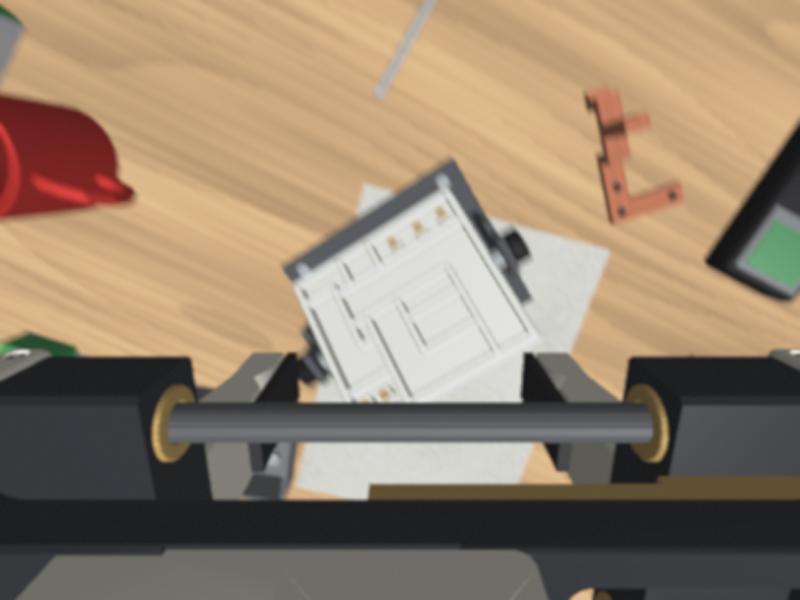

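send_rows([
  [[-0.09, 0.0, 0.0], 0],
  [[-0.09, 0.0, 0.0], 0],
  [[-0.09, 0.0, 0.0], 0],
  [[-0.09, 0.0, 0.0], 0],
  [[-0.09, 0.0, 0.0], 0],
])

```text
clock: 3.37
tool_pos: [0.684, -0.0588, 0.2702]
orientation: [180.0, -0.1, -153.9]
force: [-0.9, -0.6, 0.0]
opening: 0.0874
gripper_force: 0.0
```

```bash
python3 - <<'E'
from h import *
import pickle
p=ctrl.snapshot("wrist"); pickle.dump(p,open("w2.pkl","wb"))
b=ctrl.boxes_of(p,"carrier")[0]; u=np.array(b["xy"])*[512,384]; print(u)
x0=int(min(max(u[0]-92,0),512-184));y0=int(min(max(u[1]-69,0),384-138)); print(x0,y0)
a=cv2.resize(p["color"][y0:y0+138,x0:x0+184,::-1],(800,600),interpolation=cv2.INTER_CUBIC)
cv2.imwrite("pics/w2.png",a)
E
```

```text
[264.704 129.984]
172 60
```

View pics/w2.png

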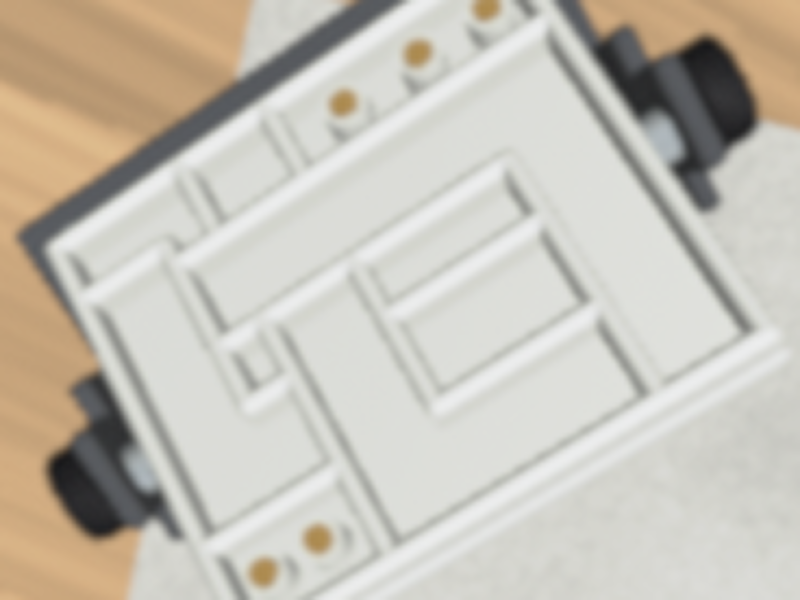

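```bash
cat >> h.py <<'E'
def carR(yaw,th): # columns x (up slope), y, z
    return R.from_euler('ZY',[yaw,-th]).as_matrix()
E
python3 - <<'E'
from h import *
import pickle
from scipy.optimize import least_squares
p=pickle.load(open("w2.pkl","rb"))
pts=[(52.5,59.5,745,330),(52.5,40.5,660,385),(-11.5,40.5,520,150),(-30.5,-35.5,195,265),(-11.5,-35.5,228,335),(52.5,-23.5,395,540),(52.5,35.5,640,392),(33.5,-4.5,435,418),(33.5,35.5,605,315),(-36.5,-59.5,100,305),(-36.5,-40.5,165,255),(28.5,-59.5,213,530),(28.5,-28.5,328,460)]
P=np.array(pts,float);X=np.c_[P[:,:2]/1000,np.zeros(len(P))];uv=P[:,2:]/4.348+[172,60]-.4
f=lambda v:(proj(p,X@carR(v[2],v[3]).T+[v[0],v[1],v[4] if len(v)>4 else .08])-uv).ravel()
for v0 in ([.629,-.082,a,.55] for a in (-.5,.5,)):
    o=least_squares(f,v0,loss="soft_l1"); print(o.cost,o.x[:2],np.degrees(o.x[2:4]));
    print((f(o.x).reshape(-1,2)*4.348).round(0).tolist())
o=least_squares(f,list(o.x)+[.08],loss="soft_l1");print(o.cost,o.x,np.degrees(o.x[2:4]))
E
```

```text
7.14741719821749 [ 0.63018137 -0.08835137] [57.69576597 29.69872797]
[[-4.0, 3.0], [0.0, -4.0], [-7.0, -1.0], [0.0, 2.0], [1.0, -4.0], [4.0, -3.0], [-1.0, 2.0], [-1.0, 1.0], [-11.0, 7.0], [2.0, -3.0], [3.0, 4.0], [2.0, -2.0], [3.0, -3.0]]
7.147417198216661 [ 0.63018137 -0.08835137] [57.69576572 29.69872628]
[[-4.0, 3.0], [0.0, -4.0], [-7.0, -1.0], [0.0, 2.0], [1.0, -4.0], [4.0, -3.0], [-1.0, 2.0], [-1.0, 1.0], [-11.0, 7.0], [2.0, -3.0], [3.0, 4.0], [2.0, -2.0], [3.0, -3.0]]
5.137828344746803 [ 0.62988915 -0.0884368   1.00375052  0.54327502  0.08365793] [57.51066854 31.12736559]
```

```bash
python3 -c "
from h import *
go(.3912,-.2902,.20,20.9)"
```

```text
shift [ 0.4555 -0.0991  0.0886] turn 0.0573 dist mm 379.6 turn deg 5.16 calls 1.82
```

send_rows([
  [[0.228, -0.0496, 0.0443], 0],
  [[0.228, -0.0496, 0.0443], 0],
  [[0.228, -0.0496, 0.0443], 0],
  [[0.228, -0.0496, 0.0443], 0],
  [[0.228, -0.0496, 0.0443], 0],
])

```text
clock: 3.88
tool_pos: [0.5337, -0.176, 0.235]
orientation: [180.0, -0.0, -154.0]
force: [0.5, -0.2, -0.6]
opening: 0.0876
gripper_force: 0.0
```

send_rows([
  [[0.228, -0.0496, 0.0443], 0.057],
  [[0.228, -0.0496, 0.0443], 0.057],
  [[0.228, -0.0496, 0.0443], 0.057],
  [[0.228, -0.0496, 0.0443], 0.057],
  [[0.228, -0.0496, 0.0443], 0.057],
])

```text
clock: 4.3
tool_pos: [0.3874, -0.2911, 0.1995]
orientation: [180.0, -0.0, -159.1]
force: [-0.5, 0.5, -0.4]
opening: 0.0875
gripper_force: 0.0
```

```bash
cat >> h.py <<'E'
def refit(n,v0,save=None):
    """refine bar pose (x,y,yaw rad) with wrist picture"""
    p=ctrl.snapshot("wrist"); m=copper(p); t=R.from_euler('z',v0[2]).as_matrix()
    uv=proj(p,np.vstack(BARS[n])@t.T+[v0[0],v0[1],0]); c=(uv.max(0)+uv.min(0))/2; r=int((uv.max(0)-uv.min(0)).max()/2+15)
    print("uv box",uv.min(0).round(),uv.max(0).round())
    o=fitbar([(p,m,c)],n,v0[:2],[v0[2]],r=r); v=o.x*[1,1,10]
    print(n,"cost",round(o.fun,3),v[:2].round(4),"yaw",np.degrees(v[2]).round(2),"tab",(R.from_euler('z',v[2]).apply(np.array(TAB[n])/1000)+[v[0],v[1],0]).round(4))
    if save: cv2.imwrite(save,p["color"][:,:,::-1])
    return v,p
E
python3 - <<'E'
from h import *
v,p=refit("flat",[.4253,-.2882,np.radians(20.9)],"pics/f1.png")
go(.3912,-.2902,.089,20.9)
E
```

```text
uv box [208. 181.] [296. 251.]
flat cost 0.383 [ 0.425  -0.2901] yaw 23.48 tab [ 0.3917 -0.2937  0.046 ]
shift [-0.0076 -0.0009  0.1373] turn -0.0011 dist mm 110.0 turn deg -0.1 calls 0.53
```

View pics/f1.png

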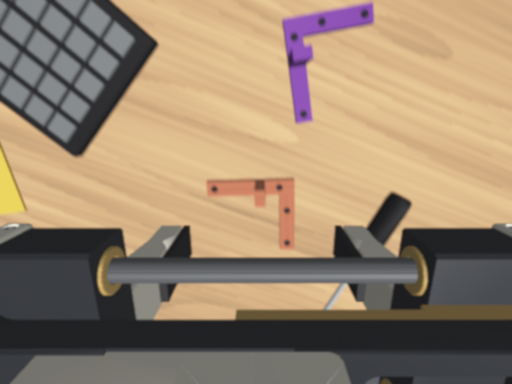

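```bash
python3 -c "
from h import *
go(.3915,-.292,.089,21.8)"
```

```text
shift [-0.0072 -0.0031  0.1373] turn -0.0111 dist mm 110.1 turn deg -1.0 calls 0.53
```

send_rows([
  [[-0.007, -0.003, 0.05], -0.011],
  [[-0.007, -0.003, 0.1], -0.011],
  [[-0.007, -0.003, 0.137], -0.011],
  [[-0.007, -0.003, 0.137], -0.011],
  [[-0.007, -0.003, 0.137], -0.011],
])

```text
clock: 4.77
tool_pos: [0.3969, -0.2901, 0.0899]
orientation: [179.9, -0.1, -158.0]
force: [-0.4, -0.1, 0.9]
opening: 0.0879
gripper_force: 0.0
```

send_rows([
  [[0, 0, 0], 0],
  [[0, 0, 0], 0],
  [[0, 0, 0], 0],
  [[0, 0, 0], 0],
  [[0, 0, 0], 0],
], gripper=0)

```text
clock: 5.18
tool_pos: [0.3986, -0.2901, 0.0911]
orientation: [-179.9, 0.1, -158.0]
force: [0.5, -0.7, 0.3]
opening: 0.0598
gripper_force: 0.0
```

send_rows([
  [[0, 0, 0], 0],
  [[0, 0, 0], 0],
  [[0, 0, -0.05], 0],
  [[0, 0, -0.1], 0],
  [[0, 0, -0.1375], 0],
])

```text
clock: 5.6
tool_pos: [0.3982, -0.2902, 0.2025]
orientation: [-180.0, -0.0, -158.0]
force: [1.5, 0.2, 0.1]
opening: 0.0264
gripper_force: 0.0
```

```bash
python3 - <<'E'
from h import *
o=ctrl.get_obs();print(o["tool_pos"],o["orientation"],o["opening"],o["gripper_force"],o["force"])
p=ctrl.snapshot("wrist");cv2.imwrite("pics/f2.png",p["color"][:,:,::-1])
import pickle;pickle.dump(p,open("f2.pkl","wb"))
E
```

```text
[ 0.39824084 -0.29024572  0.2025073 ] [-1.79958254e+02 -1.22440487e-03 -1.57994650e+02] 0.02644594664063882 0.0 [1.47330434 0.23088114 0.0625272 ]
```

```bash
python3 - <<'E'
from h import *
v,p=refit("flat",[.4253,-.2882,np.radians(21.5)])
o=ctrl.get_obs();print(o["tool_pos"],o["qvel"].round(2))
go(.3915,-.292,.089,21.8)
E
```

```text
uv box [215. 166.] [302. 237.]
flat cost 0.467 [ 0.4254 -0.2889] yaw 24.25 tab [ 0.3921 -0.2929  0.046 ]
[ 0.40061487 -0.29103812  0.20538443] [-0.04  3.17 -4.43 -1.83  4.55 -0.04]
shift [0.012  0.0041 0.1454] turn 0.0026 dist mm 116.7 turn deg 0.24 calls 0.56
```

send_rows([
  [[0, 0, 0], 0],
  [[0, 0, 0], 0],
  [[0, 0, 0], 0],
  [[0, 0, 0], 0],
  [[0, 0, 0], 0],
], gripper=0.4)

```text
clock: 6.12
tool_pos: [0.3976, -0.2899, 0.1991]
orientation: [179.9, -0.1, -158.0]
force: [-0.1, -0.4, 0.3]
opening: 0.0345
gripper_force: 0.0
```

```bash
python3 - <<'E'
from h import *
o=ctrl.get_obs();print(o["tool_pos"],o["qvel"].round(2))
v,p=refit("flat",[.4253,-.2882,np.radians(21.5)])
o=ctrl.get_obs();print(o["tool_pos"],o["qvel"].round(2))
go(.3917,-.292,.089,22.4)
E
```

```text
[ 0.3976407  -0.28992697  0.19911424] [ 0.04 -0.19  0.22  0.17 -0.01  0.03]
uv box [209. 171.] [299. 244.]
flat cost 0.397 [ 0.4252 -0.2882] yaw 21.93 tab [ 0.3917 -0.2909  0.046 ]
[ 0.39774796 -0.28995511  0.1992733 ] [-0.06 -0.17  0.14  0.01 -0.12  0.08]
shift [0.0078 0.0003 0.1379] turn -0.0047 dist mm 110.5 turn deg -0.43 calls 0.53
```

send_rows([
  [[0.008, 0.001, 0.05], 0],
  [[0.008, 0.001, 0.1], 0],
  [[0.008, 0.001, 0.138], 0],
  [[0.008, 0.001, 0.138], 0],
  [[0.008, 0.001, 0.138], 0],
], gripper=0.4)

```text
clock: 6.58
tool_pos: [0.3909, -0.2916, 0.0887]
orientation: [179.9, -0.2, -158.0]
force: [0.1, 0.3, 1.1]
opening: 0.0355
gripper_force: 0.0
```

send_rows([
  [[0, 0, 0], 0],
  [[0, 0, 0], 0],
  [[0, 0, 0], 0],
  [[0, 0, 0], 0],
  [[0, 0, 0], 0],
], gripper=0)

```text
clock: 7.0
tool_pos: [0.3924, -0.2918, 0.0909]
orientation: [-179.9, 0.1, -158.0]
force: [-0.7, 2.3, 7.4]
opening: 0.01
gripper_force: 30.0
```

send_rows([
  [[0, 0, 0], 0],
  [[0, 0, 0], 0],
  [[0, 0, 0], 0],
  [[0, 0, 0], 0],
  [[0, 0, 0], 0],
])

```text
clock: 7.42
tool_pos: [0.3924, -0.2918, 0.0909]
orientation: [-179.9, 0.1, -158.0]
force: [-0.6, 1.7, 8.0]
opening: 0.0096
gripper_force: 30.0
```

```bash
python3 - <<'E'
from h import *
o=ctrl.get_obs();print(o["tool_pos"],o["orientation"],o["qvel"].round(2),o["opening"],o["gripper_force"])
E
```

```text
[ 0.39241962 -0.29180827  0.09094046] [-1.79926173e+02  8.14036871e-02 -1.57990465e+02] [ 0.08 -0.04 -0.02  0.02 -0.07 -0.  ] 0.009634955042749544 30.003609359264374
```

send_rows([
  [[0, 0, -0.04], 0],
  [[0, 0, -0.08], 0],
  [[-0.03, 0.012, -0.12], 0],
  [[-0.065, 0.026, -0.13], 0],
  [[-0.1, 0.04, -0.13], 0],
])

```text
clock: 7.83
tool_pos: [0.4558, -0.2319, 0.1975]
orientation: [-179.8, 0.3, -158.1]
force: [0.4, -1.5, -2.8]
opening: 0.0095
gripper_force: 30.0
```

send_rows([
  [[-0.034, 0.0135, -0.013], 0],
  [[-0.068, 0.027, -0.026], 0],
  [[-0.102, 0.041, -0.039], 0],
  [[-0.137, 0.054, -0.052], 0],
  [[-0.171, 0.068, -0.0655], 0],
])

```text
clock: 8.25
tool_pos: [0.5609, -0.1292, 0.2466]
orientation: [180.0, -0.0, -158.0]
force: [0.5, -0.8, -1.5]
opening: 0.0098
gripper_force: 30.0
```

send_rows([
  [[-0.034, 0.0135, -0.013], -0.0792],
  [[-0.068, 0.027, -0.026], -0.1584],
  [[-0.102, 0.041, -0.039], -0.2376],
  [[-0.137, 0.054, -0.052], -0.3168],
  [[-0.171, 0.068, -0.0655], -0.396],
])

```text
clock: 8.67
tool_pos: [0.6674, -0.0277, 0.2988]
orientation: [180.0, -0.0, -122.0]
force: [0.1, 0.4, -2.1]
opening: 0.0097
gripper_force: 30.0
```

send_rows([
  [[0, 0, 0], 0],
  [[0, 0, 0], 0],
  [[0, 0, 0], 0],
  [[0, 0, 0], 0],
  [[0, 0, 0], 0],
])

```text
clock: 9.08
tool_pos: [0.6662, -0.0296, 0.2983]
orientation: [180.0, -0.0, -122.5]
force: [-0.2, 0.1, -2.0]
opening: 0.0097
gripper_force: 30.0
```

```bash
python3 - <<'E'
from h import *
import pickle
p=ctrl.snapshot("wrist"); pickle.dump(p,open("w3.pkl","wb"))
o=ctrl.get_obs();print(o["tool_pos"],o["orientation"],o["qvel"].round(2),o["opening"],o["joint_pos"].round(0))
C=carR(np.radians(57.6),np.radians(30)); q=proj(p,bx(-58,58,-65,65,0,10)@C.T+[.630,-.0884,.08]); print(q.min(0),q.max(0))
c=(q.min(0)+q.max(0))/2; x0=int(np.clip(c[0]-92,0,328)); y0=int(np.clip(c[1]-69,0,246)); print(x0,y0)
a=cv2.resize(p["color"][y0:y0+138,x0:x0+184,::-1],(800,600),interpolation=cv2.INTER_CUBIC); cv2.imwrite("pics/w3.png",a)
E
```

```text
[ 0.66637669 -0.02953497  0.29845535] [ 1.79982351e+02 -9.96251567e-03 -1.22461163e+02] [ 0.   -0.01  0.27 -0.01 -0.1   0.1 ] 0.00991161418670842 [ 14.  20.   0.  -0. -71. -47.]
[195.28623759  63.56097902] [327.29914044 168.86601879]
169 47
```

View pics/w3.png

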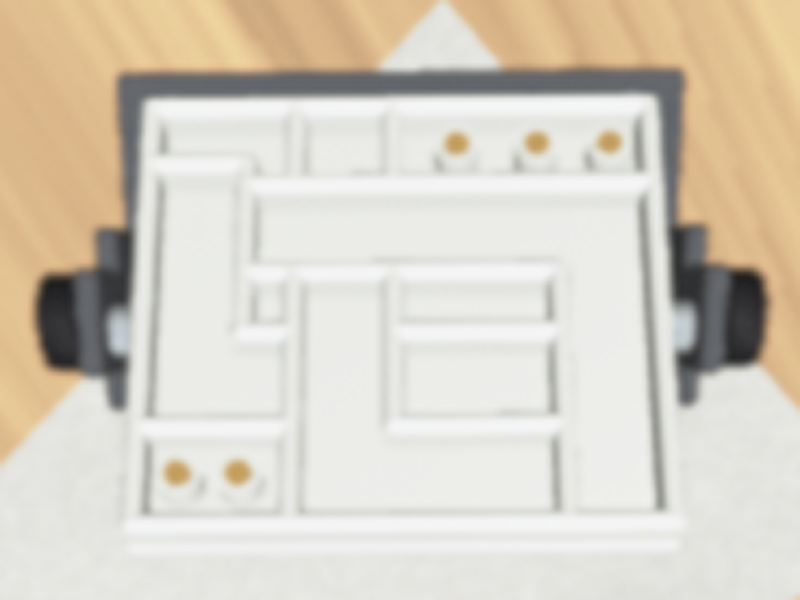

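```bash
cat > car.py <<'E'
from h import *
import pickle
from scipy.optimize import least_squares
p=pickle.load(open("w3.pkl","rb"))
N=None
pts=[(-52.5,-59.5,160,124),(-52.5,59.5,640,122),(-30.5,-35.5,257,197),(-30.5,59.5,643,195),(-36.5,-59.5,157,180),(-6.5,-23.5,303,284),(-6.5,35.5,550,284),(9.5,35.5,553,342),(33.5,35.5,557,437),(33.5,-59.5,148,440),(48,-23.5,301,-1),(48,59.5,660,-1)]
P=np.array(pts,float);X=np.c_[P[:,:2]/1000,np.zeros(len(P))];uv=P[:,2:]/4.348+[169,47]-.4;w=np.c_[np.ones(len(P)),P[:,3]>0]
f=lambda v:((proj(p,X@carR(v[2],v[3]).T+[v[0],v[1],v[4] if len(v)>4 else .08])-uv)*w).ravel()
o=least_squares(f,[.63,-.088,1,.52],loss="soft_l1")
if __name__=="__main__":
    print(o.cost,o.x[:2],np.degrees(o.x[2:4])); print((f(o.x).reshape(-1,2)*4.348).round(0).tolist())
    o5=least_squares(f,list(o.x)+[.08],loss="soft_l1");print(o5.cost,o5.x,np.degrees(o5.x[2:4]))
    q=least_squares(f,[.63,-.088,1,.52,.08],loss="soft_l1").x
    for z,v in(("fix",o.x),("free",q)):
        C=carR(v[2],v[3]); t=C@np.array([-.021,.022,.0355])+[v[0],v[1],.08 if z=="fix" else v[4]]
        print(z,"flat TCP home",t+[0,0,.0554])
E
python3 car.py; python3 -c "
from h import *
C=carR(np.radians(57.6),np.radians(29.7));
go(.63,-.088,.25,57.6)"
```

```text
7.855534717429954 [ 0.63046448 -0.08793067] [58.0474314  29.56037652]
[[8.0, -1.0], [-6.0, -3.0], [3.0, 2.0], [-5.0, 1.0], [9.0, -1.0], [4.0, 2.0], [-4.0, -1.0], [-5.0, 1.0], [-5.0, -2.0], [7.0, -1.0], [4.0, 0.0], [-5.0, 0.0]]
1.4303388648347886 [ 0.63044143 -0.08822736  1.01204708  0.55512125  0.08854619] [57.98602652 31.80610502]
fix flat TCP home [ 0.59286232 -0.10664687  0.15591904]
free flat TCP home [ 0.59240755 -0.10756172  0.16304741]
shift [ 0.0861 -0.0009  0.0606] turn -0.0007 dist mm 84.2 turn deg -0.06 calls 0.4
```

send_rows([
  [[0.04, 0.008, 0.03], 0],
  [[0.08, 0.016, 0.06], -0.004],
  [[0.12, 0.024, 0.09], -0.004],
  [[0.131, 0.0257, 0.098], -0.004],
  [[0.131, 0.0257, 0.098], -0.004],
])

```text
clock: 9.55
tool_pos: [0.59, -0.1085, 0.2181]
orientation: [179.8, -0.1, -122.2]
force: [-0.1, 0.6, -3.5]
opening: 0.0098
gripper_force: 30.0
```

send_rows([
  [[0, 0, 0], 0],
  [[0, 0, 0], 0],
  [[0, 0, 0], 0],
  [[0, 0, 0], 0],
  [[0, 0, 0], 0],
])

```text
clock: 9.97
tool_pos: [0.5941, -0.1057, 0.2205]
orientation: [-180.0, 0.0, -122.0]
force: [0.4, 0.2, -2.5]
opening: 0.0099
gripper_force: 30.0
```

```bash
python3 - <<'E'
from h import *
o=ctrl.get_obs();print(o["tool_pos"],o["orientation"],o["force"],o["moment"])
go(.5928,-.1068,.2,57.9)
p=ctrl.snapshot("side")
a=p["color"][:,:,::-1]; q=proj(p,[[.62,-.09,.14]])[0].astype(int); print(q)
cv2.imwrite("pics/s2.png",cv2.resize(a[q[1]-60:q[1]+60,q[0]-80:q[0]+80],(800,600),interpolation=cv2.INTER_CUBIC))
E
```

```text
[ 0.59414589 -0.1057442   0.22048933] [-1.79963586e+02  2.94156217e-02 -1.21985361e+02] [ 0.40178148  0.15122037 -2.54422214] [0.03362423 0.04717893 0.01722601]
shift [0.002  0.0007 0.0256] turn 0.0013 dist mm 20.6 turn deg 0.11 calls 0.1
[218 150]
```

send_rows([
  [[0.002, 0.0007, 0.012], 0],
  [[0.002, 0.0007, 0.02], 0],
  [[0.002, 0.0007, 0.027], 0],
  [[0.002, 0.0007, 0.033], 0],
  [[0.002, 0.0007, 0.038], 0],
])

```text
clock: 10.43
tool_pos: [0.592, -0.1074, 0.1887]
orientation: [180.0, -0.0, -122.0]
force: [-1.1, -2.9, 0.7]
opening: 0.01
gripper_force: 30.0
```

send_rows([
  [[0, 0, 0.003], 0],
  [[0, 0, 0.006], 0],
  [[0, 0, 0.009], 0],
  [[0, 0, 0.012], 0],
  [[0, 0, 0.015], 0],
])

```text
clock: 10.85
tool_pos: [0.5916, -0.1095, 0.1786]
orientation: [-180.0, -0.2, -122.0]
force: [-4.4, -11.6, 5.4]
opening: 0.0098
gripper_force: 30.0
```

```bash
python3 - <<'E'
from h import *
o=ctrl.get_obs();print(o["tool_pos"],o["force"],o["moment"])
a=ctrl.snapshot("side")["color"][:,:,::-1][95:185,150:270]
p=ctrl.snapshot("wrist");b=p["color"][:,:,::-1][90:270,150:390]
cv2.imwrite("pics/s3.png",np.hstack([cv2.resize(a,(400,300),interpolation=cv2.INTER_CUBIC),cv2.resize(b,(400,300))]))
E
```

```text
[ 0.59157331 -0.10945787  0.17864558] [ -4.40049893 -11.62437007   5.41367486] [-4.27802554  1.7948955   0.18047204]
```

View pics/s3.png

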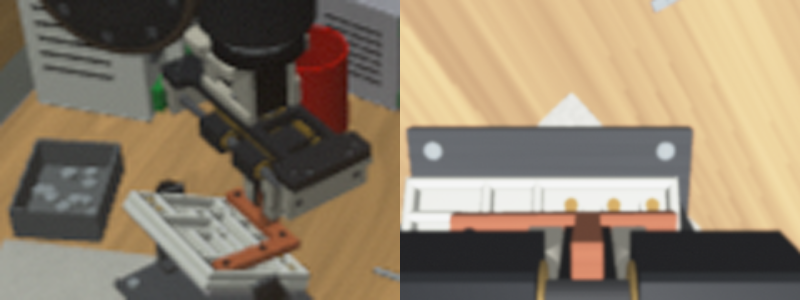

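send_rows([
  [[0, 0, 0.003], 0],
  [[0, 0, 0.006], 0],
  [[0, 0, 0.009], 0],
  [[0, 0, 0.012], 0],
  [[0, 0, 0.014], 0],
])

```text
clock: 11.37
tool_pos: [0.5914, -0.1088, 0.1668]
orientation: [180.0, -0.1, -122.0]
force: [-3.3, -7.4, 2.3]
opening: 0.0095
gripper_force: 30.0
```

send_rows([
  [[0, 0, 0.002], 0],
  [[0, 0, 0.004], 0],
  [[0, 0, 0.006], 0],
  [[0, 0, 0.008], 0],
  [[0, 0, 0.009], 0],
])

```text
clock: 11.78
tool_pos: [0.5914, -0.1085, 0.1604]
orientation: [180.0, -0.1, -122.0]
force: [-8.8, -4.3, 15.8]
opening: 0.0097
gripper_force: 30.0
```

send_rows([
  [[0, 0.002, 0.002], 0],
  [[0.002, 0, 0.004], 0],
  [[0, -0.002, 0.005], 0],
  [[-0.002, 0, 0.006], 0],
  [[0, 0, 0.007], 0],
])

```text
clock: 12.2
tool_pos: [0.5919, -0.1092, 0.1587]
orientation: [-179.8, -0.1, -121.9]
force: [-16.9, -0.4, 38.4]
opening: 0.0097
gripper_force: 30.0
```

```bash
cat >> h.py <<'E'
CAR=(.6303,-.0882,np.radians(57.9),np.radians(29.7))
SEAT={"flat":[11,12,0],"long":[0,6,0],"hook":[-4,-12,0]}
def fithome(n,cams=("side",),r=40,ex=None,free=6):
    """offset (mm, carrier axes) and small rotations (deg about carrier x,y,z) of bar n from home"""
    C=carR(CAR[2],CAR[3]); o0=np.array(CAR[:2]+(.08,)); L=[]
    for c in cams:
        p=ctrl.snapshot(c); m=copper(p)
        uv=proj(p,(np.vstack(BARS[n])+np.array(SEAT[n])/1000)@C.T+o0); lo=np.maximum(uv.min(0).astype(int)-8,0); hi=uv.max(0).astype(int)+9
        L.append((p,m,(lo[0],lo[1],hi[0],hi[1])))
    def f(v,ret=False):
        e=0
        for p,m,q in L:
            Rb=C@R.from_euler('xyz',v[3:6],degrees=True).as_matrix()
            pv=np.array(TAB[n])/1000
            t=o0+C@((np.array(SEAT[n])+v[:3])/1000)
            M=m[q[1]:q[3],q[0]:q[2]].astype(float); I=render(p,BARS[n],Rb,t,q)
            W=np.ones_like(M) if ex is None else 1-(render(p,ex[0],C,o0,q)>0)*1.
            e+=(np.abs(I-M)*W).sum()/I.sum()
        return e
    act=[0,1,2,4,3,5][:free]
    def g(a):
        v=np.zeros(6); v[act]=a; return f(v)
    best=None
    for s in (np.zeros(free),np.array([0,0,5,-5,0,0.])[:free]):
        S=np.vstack([s]+[s+np.eye(free)[i]*3 for i in range(free)])
        o=minimize(g,s,method="Nelder-Mead",options=dict(initial_simplex=S,xatol=.05,fatol=1e-4,maxiter=600))
        if best is None or o.fun<best.fun: best=o
    print(n,cams,"cost home",round(g(np.zeros(free)),3),"best",round(best.fun,3),"dx dy dz ry",best.x.round(1))
E
python3 - <<'E'
from h import *
o=ctrl.get_obs();print(o["tool_pos"],o["force"])
fithome("flat",("side",),free=4)
E
```

```text
[ 0.59187823 -0.10918927  0.15874332] [-16.93185683  -0.36496964  38.39586633]
flat ('side',) cost home 0.737 best 0.466 dx dy dz ry [-6.1  0.6  5.7  2.4]
```

send_rows([
  [[0, 0, -0.007], 0],
  [[0, 0, -0.0125], 0],
  [[-0.003, 0.001, -0.0125], 0],
  [[-0.006, 0.002, -0.0125], 0],
  [[-0.006, 0.002, -0.0125], 0],
])

```text
clock: 12.67
tool_pos: [0.5939, -0.1019, 0.1632]
orientation: [-180.0, 0.0, -122.0]
force: [1.9, -0.5, -2.5]
opening: 0.0099
gripper_force: 30.0
```

```bash
python3 - <<'E'
from h import *
o=ctrl.get_obs();print(o["tool_pos"],o["force"])
fithome("flat",("side",),free=4)
fithome("flat",("side",),free=6)
E
```

```text
[ 0.59388036 -0.1018613   0.1632088 ] [ 1.89901938 -0.5391797  -2.52381248]
flat ('side',) cost home 0.582 best 0.452 dx dy dz ry [-1.5 -1.9  4.5 -0.1]
flat ('side',) cost home 0.601 best 0.468 dx dy dz ry [-1.3 -1.5  4.7  0.1 -0.3  1.2]
```

send_rows([
  [[-0.002, 0.002, 0], 0],
  [[-0.003, 0.002, 0.002], 0],
  [[-0.004, 0.002, 0.004], 0],
  [[-0.005, 0.002, 0.006], 0],
  [[-0.005, 0.002, 0.007], 0],
])

```text
clock: 13.18
tool_pos: [0.5951, -0.0998, 0.159]
orientation: [-179.9, -0.1, -122.0]
force: [1.6, -9.3, 4.1]
opening: 0.0099
gripper_force: 30.0
```

```bash
python3 - <<'E'
from h import *
o=ctrl.get_obs();print(o["tool_pos"],o["force"])
fithome("flat",("side",),free=4)
E
```

```text
[ 0.59505364 -0.09975047  0.15896542] [ 1.57644725 -9.31423266  4.10373342]
flat ('side',) cost home 0.601 best 0.573 dx dy dz ry [ 3.8 -1.7  3.7 -2.3]
```

send_rows([
  [[0.001, -0.0006, 0], 0],
  [[0.002, -0.0012, 0], 0],
  [[0.003, -0.0012, 0.002], 0],
  [[0.003, -0.0012, 0.004], 0],
  [[0.003, -0.0012, 0.004], 0],
])

```text
clock: 13.65
tool_pos: [0.5947, -0.1004, 0.1553]
orientation: [-179.9, 0.1, -122.0]
force: [3.7, -0.9, 1.5]
opening: 0.0096
gripper_force: 30.0
```

```bash
python3 - <<'E'
from h import *
o=ctrl.get_obs();F=o["force"]; C=carR(CAR[2],CAR[3]); print(o["tool_pos"],F, "carrier frame F",C.T@F)
print("TCP in carrier mm",(C.T@(o["tool_pos"]-[.6303,-.0882,.08])*1e3).round(1))
fithome("flat",("side","top"),free=4)
p=ctrl.snapshot("wrist");b=p["color"][:,:,::-1][60:270,110:390]
a=ctrl.snapshot("side")["color"][:,:,::-1][105:195,155:275]
cv2.imwrite("pics/s4.png",np.hstack([cv2.resize(a,(480,360),interpolation=cv2.INTER_CUBIC),cv2.resize(b,(320,360))]))
E
```

```text
[ 0.59467913 -0.10044726  0.15532141] [ 3.70282156 -0.91087902  1.4803665 ] carrier frame F [ 1.77238586 -3.62078113  0.69330038]
TCP in carrier mm [11.9 23.7 79.9]
flat ('side', 'top') cost home 1.574 best 1.556 dx dy dz ry [ 4.6  2.1  5.2 -3.8]
```

send_rows([
  [[0, 0, 0.002], 0],
  [[0, 0, 0.004], 0],
  [[0, 0, 0.005], 0],
  [[0, 0, 0.005], 0],
  [[0, 0, 0.005], 0],
])

```text
clock: 14.27
tool_pos: [0.5947, -0.1004, 0.1534]
orientation: [-179.8, 0.1, -122.0]
force: [-2.1, 2.5, 19.3]
opening: 0.0093
gripper_force: 30.0
```

```bash
python3 - <<'E'
from h import *
o=ctrl.get_obs();F=o["force"]; C=carR(CAR[2],CAR[3]); print(o["tool_pos"],F, "carrier frame F",C.T@F)
p=ctrl.snapshot("wrist");b=p["color"][:,:,::-1][60:270,110:390]
a=ctrl.snapshot("side")["color"][:,:,::-1][105:195,155:275]
cv2.imwrite("pics/s4.png",np.hstack([cv2.resize(a,(480,360),interpolation=cv2.INTER_CUBIC),cv2.resize(b,(320,360))]))
E
```

```text
[ 0.59467849 -0.10043288  0.15338372] [-2.14759323  2.45280135 19.34700741] carrier frame F [10.39919743  3.12268846 16.34137683]
```

View pics/s4.png

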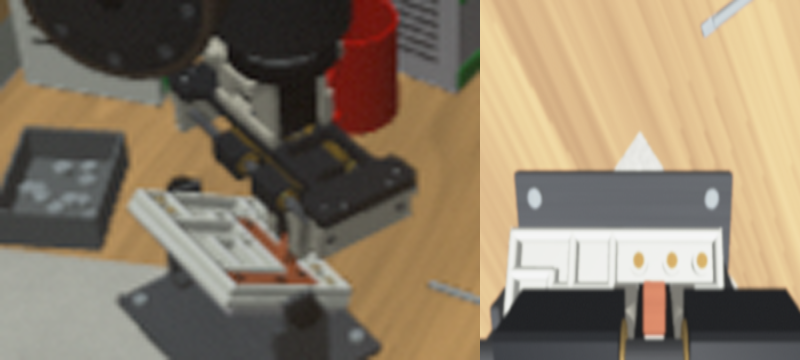

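send_rows([
  [[0, 0, 0], 0],
  [[0, 0, 0], 0],
  [[0, 0, 0], 0],
  [[0, 0, 0], 0],
  [[0, 0, -0.01], 0],
], gripper=0.4)

```text
clock: 14.78
tool_pos: [0.5922, -0.1008, 0.1569]
orientation: [179.8, -0.1, -122.1]
force: [-0.2, 0.1, -0.1]
opening: 0.0338
gripper_force: 0.0
```

send_rows([
  [[0, 0, -0.04], 0],
  [[0, 0, -0.08], 0],
  [[-0.03, 0, -0.12], 0],
  [[-0.07, 0, -0.14], 0],
  [[-0.1, 0, -0.15], 0],
])

```text
clock: 15.2
tool_pos: [0.6377, -0.032, 0.2832]
orientation: [-179.8, 0.2, -122.1]
force: [1.1, 0.5, -0.2]
opening: 0.0349
gripper_force: 0.0
```

send_rows([
  [[0, 0, 0], 0],
  [[0, 0, 0], 0],
  [[0, 0, 0], 0],
  [[0, 0, 0], 0],
  [[0, 0, 0], 0],
])

```text
clock: 15.62
tool_pos: [0.6355, -0.0336, 0.2784]
orientation: [180.0, -0.0, -122.1]
force: [0.5, -0.1, 0.1]
opening: 0.0352
gripper_force: 0.0
```

```bash
python3 - <<'E'
from h import *
import pickle
o=ctrl.get_obs();print(o["tool_pos"],o["orientation"],o["opening"])
fithome("flat",("wrist",),free=4)
fithome("flat",("wrist","side"),free=6)
p=ctrl.snapshot("wrist"); pickle.dump(p,open("w4.pkl","wb"))
E
```

```text
[ 0.63551668 -0.03362912  0.27842346] [ 1.79950593e+02 -4.87697752e-02 -1.22069006e+02] 0.035210247348236114
flat ('wrist',) cost home 0.266 best 0.206 dx dy dz ry [-2.1  1.4 -8.8 -1. ]
flat ('wrist', 'side') cost home 0.876 best 0.829 dx dy dz ry [ 1.7  0.8  0.2 -6.2  3.3 -1.3]
```

```bash
python3 - <<'E'
from h import *
import pickle
p=pickle.load(open("w4.pkl","rb")); m=copper(p)
C=carR(CAR[2],CAR[3]); o0=np.array(CAR[:2]+(.08,))
uv=proj(p,(np.vstack(BARS["flat"])+[.011,.012,0])@C.T+o0); lo=uv.min(0).astype(int)-10; hi=uv.max(0).astype(int)+10; q=(*lo,*hi); print(q)
M=m[q[1]:q[3],q[0]:q[2]].astype(float)
for ds in (0,4,8):
  def f(v): return np.abs(render(p,BARS["flat"],C@R.from_euler('z',v[2],degrees=True).as_matrix(),o0+C@(np.array([11+v[0],12+v[1],ds])/1000),q)-M).sum()/M.sum()
  o=minimize(f,[0,0,0],method="Nelder-Mead",options=dict(initial_simplex=[[0,0,0],[3,0,0],[0,3,0],[0,0,3]])); print(ds,f([0,0,0]),o.fun,o.x)
a=cv2.resize(p["color"][:,:,::-1][q[1]-15:q[3]+15,q[0]-30:q[2]+30],None,fx=5,fy=5,interpolation=cv2.INTER_CUBIC); print(a.shape)
cv2.imwrite("pics/w4.png",a[:600,:800])
# detected long bar tab
v,p2=None,None
S=ctrl.snapshot("side");T=ctrl.snapshot("top")
go(.4590,-.003,.2,44.8)
E
```

```text
(np.int64(194), np.int64(75), np.int64(307), np.int64(195))
0 0.3477736185383244 0.346301247771836 [ 0.00514382  0.03833079 -0.03841573]
4 0.48259536541889486 0.39177718360071306 [ 3.61655926  1.12333876 -1.95733942]
8 0.6601693404634582 0.43278431372549026 [ 4.94366245  0.49977606 -1.71145297]
(750, 865, 3)
shift [0.0854 0.2076 0.0986] turn 0.1462 dist mm 196.1 turn deg 13.16 calls 0.94
```

send_rows([
  [[0.017, 0.0415, 0.0197], 0.029],
  [[0.034, 0.083, 0.0394], 0.058],
  [[0.051, 0.1245, 0.059], 0.088],
  [[0.068, 0.166, 0.079], 0.117],
  [[0.0854, 0.2076, 0.0986], 0.146],
])

```text
clock: 16.33
tool_pos: [0.4575, -0.0029, 0.1993]
orientation: [-180.0, 0.0, -135.3]
force: [0.8, 0.9, 0.3]
opening: 0.035
gripper_force: 0.0
```

send_rows([
  [[0, 0, 0], 0],
  [[0, 0, 0], 0],
  [[0, 0, 0], 0],
  [[0, 0, 0], 0],
  [[0, 0, 0], 0],
])

```text
clock: 16.75
tool_pos: [0.4603, -0.0026, 0.2005]
orientation: [-180.0, 0.1, -135.2]
force: [-0.5, 0.0, -0.4]
opening: 0.0349
gripper_force: 0.0
```

```bash
python3 - <<'E'
from h import *
o=ctrl.get_obs();print(o["tool_pos"],o["orientation"])
v,p=refit("long",[.4597,.0257,np.radians(44.8)])
t=R.from_euler('z',v[2]).apply(np.array(TAB["long"])/1000)+[v[0],v[1],0]
go(t[0],t[1],.103,np.degrees(v[2]))
E
```

```text
[ 0.46029917 -0.00255352  0.2004541 ] [-1.79969026e+02  5.90469993e-02 -1.35177044e+02]
uv box [254. 154.] [306. 246.]
long cost 0.521 [0.4605 0.0259] yaw 43.69 tab [ 0.4591 -0.0031  0.056 ]
shift [0.0013 0.0005 0.1216] turn 0.0124 dist mm 97.3 turn deg 1.12 calls 0.47
```

send_rows([
  [[0.001, 0, 0.04], 0.006],
  [[0.001, 0, 0.08], 0.006],
  [[0.001, 0, 0.11], 0.006],
  [[0.001, 0, 0.118], 0.006],
  [[0.001, 0, 0.118], 0.006],
])

```text
clock: 17.22
tool_pos: [0.458, -0.0038, 0.1041]
orientation: [179.9, -0.2, -135.7]
force: [-0.2, -0.1, -0.0]
opening: 0.0347
gripper_force: 0.0
```

send_rows([
  [[0, 0, 0], 0],
  [[0, 0, 0], 0],
  [[0, 0, 0], 0],
  [[0, 0, 0], 0],
  [[0, 0, 0], 0],
], gripper=0)

```text
clock: 17.63
tool_pos: [0.4594, -0.003, 0.1068]
orientation: [-179.9, 0.1, -135.7]
force: [-1.0, -0.5, 6.2]
opening: 0.0155
gripper_force: 30.0
```

send_rows([
  [[0, 0, 0], 0],
  [[0, 0, 0], 0],
  [[0, 0, -0.01], 0],
  [[0, 0, -0.02], 0],
  [[0, 0, -0.03], 0],
])

```text
clock: 18.05
tool_pos: [0.4583, -0.0034, 0.1304]
orientation: [180.0, -0.0, -135.7]
force: [0.7, -0.9, -1.7]
opening: 0.0156
gripper_force: 30.0
```

```bash
python3 - <<'E'
from h import *
o=ctrl.get_obs();print(o["tool_pos"],o["orientation"],o["opening"],o["gripper_force"],o["force"])
C=carR(CAR[2],CAR[3])
for n,tcp,hp in (("long",.106,.048),):
    t=C@((np.array(SEAT[n])+[-21,-20+.7,0])/1000+[0,0,hp])+[CAR[0],CAR[1],.08]; print("home TCP",t+[0,0,tcp-hp])
E
```

```text
[ 0.4582531  -0.00338126  0.13042317] [ 1.79985930e+02 -1.72239198e-02 -1.35708272e+02] 0.01564430678111875 29.99938577413559 [ 0.69134155 -0.89084044 -1.72720805]
home TCP [ 0.61923561 -0.13086644  0.16928968]
```

send_rows([
  [[0, 0, -0.03], 0],
  [[0, 0, -0.06], 0],
  [[0, 0, -0.09], 0],
  [[-0.003, -0.02, -0.12], 0],
  [[-0.006, -0.05, -0.137], 0],
])

```text
clock: 18.47
tool_pos: [0.4899, -0.0282, 0.2432]
orientation: [-179.9, 0.2, -135.6]
force: [1.6, 0.3, -1.6]
opening: 0.0155
gripper_force: 30.0
```

send_rows([
  [[-0.005, -0.042, 0], -0.03],
  [[-0.009, -0.084, 0], -0.06],
  [[-0.014, -0.126, 0], -0.09],
  [[-0.018, -0.168, 0], -0.12],
  [[-0.0225, -0.2055, 0], -0.151],
])

```text
clock: 18.88
tool_pos: [0.6185, -0.1352, 0.2398]
orientation: [-180.0, 0.0, -122.0]
force: [0.8, 0.8, -1.9]
opening: 0.0153
gripper_force: 30.0
```

send_rows([
  [[0, 0, 0], 0],
  [[0, 0, 0], 0],
  [[0, 0, 0], 0],
  [[0, 0, 0], 0],
  [[0, 0, 0], 0],
])

```text
clock: 19.3
tool_pos: [0.617, -0.133, 0.2398]
orientation: [-180.0, 0.0, -122.1]
force: [-0.8, -0.1, -2.3]
opening: 0.0152
gripper_force: 30.0
```

```bash
python3 - <<'E'
from h import *
o=ctrl.get_obs();print(o["tool_pos"],o["orientation"],o["opening"],o["force"])
go(.6174,-.1338,.215,57.9)
E
```

```text
[ 0.61700611 -0.13303452  0.23983935] [-1.79982550e+02  2.36019121e-02 -1.22078252e+02] 0.015190212986158384 [-0.81574727 -0.07689166 -2.25444965]
shift [ 0.0006 -0.0009  0.031 ] turn 0.0002 dist mm 24.9 turn deg 0.02 calls 0.12
```

Descend from 0.240 to about 0.180, in steps.

send_rows([
  [[0, -0.0008, 0.01], 0],
  [[0, -0.0008, 0.019], 0],
  [[0, -0.0008, 0.026], 0],
  [[0, -0.0008, 0.032], 0],
  [[0, -0.0008, 0.037], 0],
])

```text
clock: 19.72
tool_pos: [0.6178, -0.1348, 0.2093]
orientation: [180.0, -0.1, -122.1]
force: [-2.7, -9.5, 6.5]
opening: 0.0157
gripper_force: 30.0
```

send_rows([
  [[0, 0, 0.004], 0],
  [[0, 0, 0.008], 0],
  [[0, 0, 0.012], 0],
  [[0, 0, 0.016], 0],
  [[0, 0, 0.019], 0],
])

```text
clock: 20.13
tool_pos: [0.618, -0.1347, 0.1945]
orientation: [-180.0, -0.0, -122.1]
force: [-2.2, -3.9, 3.3]
opening: 0.016
gripper_force: 30.0
```

send_rows([
  [[0, 0, 0.004], 0],
  [[0, 0, 0.008], 0],
  [[0, 0, 0.012], 0],
  [[0, 0, 0.015], 0],
  [[0, 0, 0.017], 0],
])

```text
clock: 20.55
tool_pos: [0.6177, -0.1345, 0.1803]
orientation: [180.0, -0.1, -122.1]
force: [-2.9, -6.5, 3.4]
opening: 0.0154
gripper_force: 30.0
```

```bash
python3 - <<'E'
from h import *
o=ctrl.get_obs();C=carR(CAR[2],CAR[3]);print(o["tool_pos"],C.T@(o["force"]+[0,0,2.2]))
fithome("long",("side",),free=4)
E
```

```text
[ 0.61765158 -0.1344733   0.18033327] [-3.35437518 -1.00897274  8.33571953]
long ('side',) cost home 0.956 best 0.655 dx dy dz ry [-7.8 -1.8  6.3  2.2]
```

```bash
cat >> h.py <<'E'
def fit2(n,placed=(),cams=("side",),start=(0,0,5,0),mask=None):
    C=carR(CAR[2],CAR[3]); o0=np.array(CAR[:2]+(.08,)); L=[]
    for c in cams:
        p=ctrl.snapshot(c); m=copper(p)
        uv=proj(p,(np.vstack(BARS[n])+np.array(SEAT[n])/1000)@C.T+o0); lo=np.maximum(uv.min(0).astype(int)-9,0); hi=uv.max(0).astype(int)+10
        q=(lo[0],lo[1],hi[0],hi[1]); B=np.zeros((q[3]-q[1],q[2]-q[0]))
        for b in placed: B=np.maximum(B,render(p,BARS[b],C,o0+C@(np.array(SEAT[b])/1000),q))
        L.append((p,m[q[1]:q[3],q[0]:q[2]].astype(float),q,B))
    def g(v):
        e=0
        for p,M,q,B in L:
            I=render(p,BARS[n],C@R.from_euler('y',v[3],degrees=True).as_matrix(),o0+C@((np.array(SEAT[n])+v[:3])/1000),q)
            W=1-B*(1-I)   # ignore pixels of placed bars
            e+=(np.abs(np.maximum(I,0)-M)*W).sum()/I.sum()
        return e
    best=None
    for s in (np.zeros(4),np.array(start,float),np.array([-5,0,8,4.])):
        o=minimize(g,s,method="Nelder-Mead",options=dict(initial_simplex=np.vstack([s]+[s+np.eye(4)[i]*3 for i in range(4)]),xatol=.05,fatol=1e-4,maxiter=600))
        if best is None or o.fun<best.fun: best=o
    print(n,cams,"home cost",round(g(np.zeros(4)),3),"best",round(best.fun,3),"dx dy dz ry",best.x.round(1)); return best.x
E
python3 - <<'E'
from h import *
fit2("long",("flat",))
p=ctrl.snapshot("side");a=p["color"][:,:,::-1][105:195,155:275]; m=copper(p)[105:195,155:275]
b=a.copy(); b[m]=(0,255,0)
cv2.imwrite("pics/s5.png",np.hstack([cv2.resize(a,(400,300),interpolation=cv2.INTER_CUBIC),cv2.resize(b,(400,300),interpolation=0)]))
E
```

```text
long ('side',) home cost 0.606 best 0.358 dx dy dz ry [-5.1 -1.1  7.6  2.9]
```

send_rows([
  [[0, 0.0005, 0.001], 0],
  [[0, 0.0005, 0.002], 0],
  [[-0.001, 0.0005, 0.003], 0],
  [[-0.001, 0.0005, 0.004], 0],
  [[-0.001, 0.0005, 0.004], 0],
])

```text
clock: 21.12
tool_pos: [0.6177, -0.1336, 0.1772]
orientation: [180.0, -0.1, -122.1]
force: [-3.3, -6.8, 2.4]
opening: 0.0155
gripper_force: 30.0
```

```bash
python3 - <<'E'
from h import *
o=ctrl.get_obs();C=carR(CAR[2],CAR[3]);print(o["tool_pos"],C.T@(o["force"]+[0,0,2.2]))
fit2("long",("flat",))
E
```

```text
[ 0.61772348 -0.1336032   0.17720481] [-4.25970979 -0.84660854  7.69552891]
long ('side',) home cost 0.549 best 0.333 dx dy dz ry [-3.5 -0.8  7.1  0.3]
```

send_rows([
  [[-0.0025, 0, 0.001], 0],
  [[-0.004, 0, 0.003], 0],
  [[-0.005, 0, 0.005], 0],
  [[-0.006, 0, 0.007], 0],
  [[-0.006, 0, 0.0075], 0],
])

```text
clock: 21.58
tool_pos: [0.6214, -0.1282, 0.1711]
orientation: [-180.0, 0.1, -122.1]
force: [2.3, 3.6, 0.3]
opening: 0.0153
gripper_force: 30.0
```

```bash
python3 - <<'E'
from h import *
o=ctrl.get_obs();C=carR(CAR[2],CAR[3]);print(o["tool_pos"],C.T@(o["force"]+[0,0,2.2]))
d=C.T@(o["tool_pos"]-[.6192,-.1309,.170]);print("TCP off home",d*1e3)
fit2("long",("flat",))
E
```

```text
[ 0.62137151 -0.12816244  0.17112412] [4.97387874 0.0240681  0.06951831]
TCP off home [ 3.57369979 -0.38479267 -0.74427261]
long ('side',) home cost 0.478 best 0.453 dx dy dz ry [ 3.1 -0.1 -1.7 -8. ]
```

send_rows([
  [[0, 0, 0.001], 0],
  [[0, 0, 0.002], 0],
  [[0, 0, 0.003], 0],
  [[0, 0, 0.003], 0],
  [[0, 0, 0.003], 0],
])

```text
clock: 22.05
tool_pos: [0.6212, -0.1285, 0.1693]
orientation: [-180.0, 0.1, -122.1]
force: [1.2, 5.6, 1.5]
opening: 0.0157
gripper_force: 30.0
```

```bash
python3 - <<'E'
from h import *
o=ctrl.get_obs();C=carR(CAR[2],CAR[3]);print(o["tool_pos"],C.T@(o["force"]+[0,0,2.2]))
fit2("long",("flat",))
p=ctrl.snapshot("side");a=p["color"][:,:,::-1][105:195,155:275]
o0=np.array(CAR[:2]+(.08,)); q=(155,105,275,195)
I=render(p,BARS["long"],C,o0+C@(np.array(SEAT["long"])/1000),q)>.5; b=a.copy(); e=I^(cv2.erode(I*np.uint8(1),np.ones((3,3)))>0); b[e]=(0,255,0)
cv2.imwrite("pics/s6.png",np.hstack([cv2.resize(a,(400,300),interpolation=cv2.INTER_CUBIC),cv2.resize(b,(400,300),interpolation=0)]))
E
```

```text
[ 0.62121631 -0.12846722  0.16932384] [6.4787267  1.9148861  0.53260572]
long ('side',) home cost 0.477 best 0.444 dx dy dz ry [ 3.4  2.3 -2.4 -4. ]
```

View pics/s6.png

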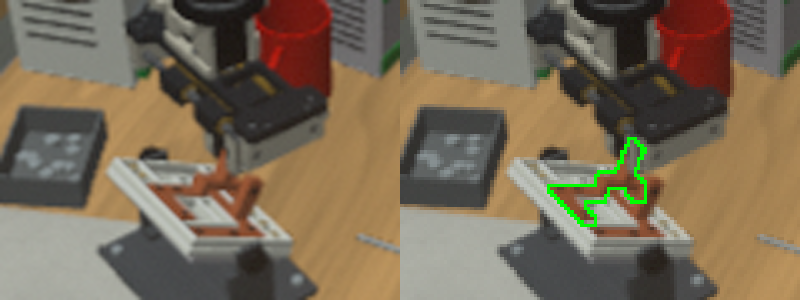

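send_rows([
  [[-0.001, 0, 0.001], 0],
  [[-0.0015, 0, 0.002], 0],
  [[-0.002, 0, 0.003], 0],
  [[-0.002, 0, 0.004], 0],
  [[-0.002, 0, 0.004], 0],
])

```text
clock: 22.57
tool_pos: [0.6222, -0.1278, 0.1682]
orientation: [-179.9, 0.0, -122.1]
force: [-3.9, 4.5, 13.8]
opening: 0.0155
gripper_force: 30.1
```

```bash
python3 - <<'E'
from h import *
o=ctrl.get_obs();C=carR(CAR[2],CAR[3]);print(o["tool_pos"],C.T@(o["force"]+[0,0,2.2]))
d=C.T@(o["tool_pos"]-[.6192,-.1309,.170]);print("TCP off home",d*1e3)
fit2("long",("flat",))
E
```

```text
[ 0.62224538 -0.12779995  0.1681527 ] [ 9.48727238  5.7086842  13.04158767]
TCP off home [ 2.77158945 -0.93244752 -3.70756051]
long ('side',) home cost 0.544 best 0.494 dx dy dz ry [ 4.4  1.8 -3.6 -4. ]
```

send_rows([
  [[0, 0, 0], 0],
  [[0, 0, 0], 0],
  [[0, 0, 0], 0],
  [[0, 0, 0], 0],
  [[0, 0, 0], 0],
], gripper=0.22)

```text
clock: 23.03
tool_pos: [0.6212, -0.128, 0.1654]
orientation: [179.9, -0.1, -122.1]
force: [0.7, 0.2, -0.3]
opening: 0.0193
gripper_force: 0.0
```

send_rows([
  [[0, 0, -0.008], 0],
  [[0, 0, -0.02], 0],
  [[0, 0, -0.035], 0],
  [[0, 0, -0.055], 0],
  [[0, 0, -0.08], 0],
])

```text
clock: 23.45
tool_pos: [0.6214, -0.1277, 0.2311]
orientation: [180.0, -0.0, -122.1]
force: [0.5, -0.8, -0.5]
opening: 0.0193
gripper_force: 0.0
```

send_rows([
  [[-0.02, 0, -0.03], 0],
  [[-0.04, 0, -0.055], 0],
  [[-0.06, 0, -0.055], 0],
  [[-0.06, 0, -0.055], 0],
  [[-0.06, 0, -0.055], 0],
], gripper=0.4)

```text
clock: 23.87
tool_pos: [0.6474, -0.0863, 0.2749]
orientation: [-180.0, 0.0, -122.1]
force: [-1.3, 0.3, -0.4]
opening: 0.0347
gripper_force: 0.0
```

send_rows([
  [[0, 0, 0], 0],
  [[0, 0, 0], 0],
  [[0, 0, 0], 0],
  [[0, 0, 0], 0],
  [[0, 0, 0], 0],
])

```text
clock: 24.28
tool_pos: [0.6469, -0.0875, 0.2738]
orientation: [180.0, -0.0, -122.1]
force: [0.2, -0.1, -0.1]
opening: 0.0348
gripper_force: 0.0
```

```bash
python3 - <<'E'
from h import *
import pickle
o=ctrl.get_obs();print(o["tool_pos"],o["orientation"],o["opening"])
fit2("long",("flat",),("wrist","side")); fit2("flat",("long",),("wrist","side"))
W=ctrl.snapshot("wrist");S=ctrl.snapshot("side");T=ctrl.snapshot("top");pickle.dump((W,S,T),open("w5.pkl","wb"))
C=carR(CAR[2],CAR[3]);o0=np.array([*CAR[:2],.08])
# tab tops expected vs detected
for n in("flat","long"):
    X=o0+C@((np.array(SEAT[n])+TAB[n])/1000)
    for nm,p in(("wrist",W),("side",S),("top",T)):
        print(n,nm,proj(p,[X])[0].round(1),[(round(b["conf"],2),(np.array(b["xy"])*[512,384]).round(1).tolist()) for b in ctrl.boxes_of(p,n+"_bar_tab")][:3])
E
```

```text
[ 0.64694647 -0.08746975  0.27381368] [ 1.79982022e+02 -1.70006368e-02 -1.22142103e+02] 0.034788576661813904
long ('wrist', 'side') home cost 0.67 best 0.615 dx dy dz ry [ 0.5 -0.5 -5.2 -3.3]
flat ('wrist', 'side') home cost 0.705 best 0.676 dx dy dz ry [1.5 0.7 0.4 3.8]
flat wrist [302.  139.4] [(0.62, [317.2, 160.9])]
flat side [231.4 156.9] [(0.6, [353.7, 167.4]), (0.53, [228.4, 165.9]), (0.38, [262.7, 105.6])]
flat top [271.2 154.4] [(0.74, [344.1, 142.1]), (0.68, [263.1, 154.3]), (0.65, [323.3, 255.8])]
long wrist [262.1 134.7] [(0.83, [264.3, 196.9]), (0.61, [472.6, 233.7]), (0.41, [314.3, 162.8])]
long side [225.6 147.4] [(0.8, [218.4, 160.5])]
long top [278.6 145.5] [(0.57, [274.9, 142.2]), (0.2, [146.2, 198.8])]
```

```bash
cat > asc.py <<'E'
from h import *
import pickle,sys
def asc(p,names,q,s=2,off={}):
    C=carR(CAR[2],CAR[3]);o0=np.array([*CAR[:2],.08]); m=copper(p)[q[1]:q[3],q[0]:q[2]]
    L={}
    for n in names: L[n]=render(p,BARS[n],C,o0+C@((np.array(SEAT[n])+off.get(n,0))/1000),q)>.5
    for r in range(0,m.shape[0],s):
        print("%3d "%(r+q[1])+"".join(("#" if m[r,c] else " ") if not any(L[n][r,c] for n in names) else ("@" if m[r,c] else ".") for c in range(0,m.shape[1],1 if s==2 else 2)))
E
python3 - <<'E'
from asc import *
W,S,T=pickle.load(open("w5.pkl","rb"))
asc(W,("flat","long"),(186,66,346,216),4)
print(); asc(S,("flat","long"),(185,135,250,180),2)
E
```

```text
66                                                                                 
 70                                                                                 
 74                                                                                 
 78                                                                                 
 82                                                                                 
 86                                                                                 
 90                                                                                 
 94                                                                                 
 98                                                                                 
102                                                                                 
106                                                                                 
110                                                                                 
114                                                                              
[... 2973 characters left out ...]
                             @@@@@@@@@@@@@@@@@@@@..               
161               .@@@@@@......@@@@@@@@@@@@@@@@@@@@@.                
163                ..@@@@@.....@@@@...@@@@@@@@@@@@@.                 
165                  ..@@@.......... ...@@@@@@@@@@.                  
167                    ..@@@...        ...@@@@@@@.                   
169                      ..@@....        ...@@@@.                    
171                        ......           ..@@...                  
173                           ................@@@....                
175                            .......@@@@@@@@@@@@@@...              
177                             ......................               
179
```

```bash
python3 -c "
from h import *
go(.465,.3079,.2,79.7)"
```

```text
shift [-0.2971  0.4553  0.0925] turn -0.2424 dist mm 441.2 turn deg -21.81 calls 2.12
```

send_rows([
  [[-0.02, 0.03, 0.006], 0],
  [[-0.04, 0.06, 0.012], 0],
  [[-0.06, 0.09, 0.018], 0],
  [[-0.08, 0.12, 0.024], 0],
  [[-0.1, 0.152, 0.031], 0],
])

```text
clock: 25.35
tool_pos: [0.5862, 0.0463, 0.2492]
orientation: [-180.0, 0.0, -122.1]
force: [0.2, 0.1, -0.3]
opening: 0.035
gripper_force: 0.0
```

send_rows([
  [[-0.02, 0.03, 0.006], 0],
  [[-0.04, 0.06, 0.012], 0],
  [[-0.06, 0.09, 0.018], 0],
  [[-0.08, 0.12, 0.024], 0],
  [[-0.1, 0.152, 0.031], 0],
])

```text
clock: 25.77
tool_pos: [0.5257, 0.179, 0.2245]
orientation: [-180.0, 0.0, -122.1]
force: [0.8, -0.0, 0.1]
opening: 0.0351
gripper_force: 0.0
```

send_rows([
  [[-0.02, 0.03, 0.006], -0.05],
  [[-0.04, 0.06, 0.012], -0.1],
  [[-0.06, 0.09, 0.018], -0.15],
  [[-0.08, 0.12, 0.024], -0.2],
  [[-0.097, 0.151, 0.031], -0.242],
])

```text
clock: 26.18
tool_pos: [0.4647, 0.3093, 0.1997]
orientation: [-180.0, 0.0, -100.1]
force: [-0.3, -0.3, 1.5]
opening: 0.0351
gripper_force: 0.0
```

send_rows([
  [[0, 0, 0], 0],
  [[0, 0, 0], 0],
  [[0, 0, 0], 0],
  [[0, 0, 0], 0],
  [[0, 0, 0], 0],
])

```text
clock: 26.6
tool_pos: [0.4656, 0.307, 0.1999]
orientation: [-180.0, 0.0, -100.4]
force: [-0.3, 0.1, 0.9]
opening: 0.0352
gripper_force: 0.0
```

```bash
python3 - <<'E'
from h import *
o=ctrl.get_obs();print(o["tool_pos"],o["orientation"])
v,p=refit("hook",[.4588,.2856,np.radians(79.7)])
t=R.from_euler('z',v[2]).apply(np.array(TAB["hook"])/1000)+[v[0],v[1],0]
go(t[0],t[1],.106,np.degrees(v[2]))
E
```

```text
[0.46558825 0.30699449 0.19985288] [-1.79989761e+02  1.75328691e-02 -1.00422973e+02]
uv box [219. 134.] [309. 210.]
hook cost 0.34 [0.4594 0.2857] yaw 79.6 tab [0.4655 0.3079 0.056 ]
shift [-0.0011  0.0004  0.1173] turn -0.0002 dist mm 93.8 turn deg -0.02 calls 0.45
```

send_rows([
  [[-0.001, 0, 0.04], 0],
  [[-0.001, 0, 0.08], 0],
  [[-0.001, 0, 0.11], 0],
  [[-0.001, 0, 0.117], 0],
  [[-0.001, 0, 0.117], 0],
])

```text
clock: 27.07
tool_pos: [0.465, 0.3072, 0.1046]
orientation: [179.9, -0.2, -100.4]
force: [0.3, -0.0, 1.1]
opening: 0.0347
gripper_force: 0.0
```

send_rows([
  [[0, 0, 0], 0],
  [[0, 0, 0], 0],
  [[0, 0, 0], 0],
  [[0, 0, 0], 0],
  [[0, 0, 0], 0],
], gripper=0)

```text
clock: 27.48
tool_pos: [0.4656, 0.3089, 0.1072]
orientation: [-179.9, 0.1, -100.3]
force: [-1.3, -0.1, 5.3]
opening: 0.0096
gripper_force: 30.0
```

send_rows([
  [[0, 0, 0], 0],
  [[0, 0, 0], 0],
  [[0, 0, 0], 0],
  [[0, 0, 0], 0],
  [[0, 0, 0], 0],
])

```text
clock: 27.9
tool_pos: [0.4656, 0.309, 0.1071]
orientation: [-179.9, 0.1, -100.3]
force: [-1.3, -0.2, 7.3]
opening: 0.0099
gripper_force: 30.0
```

```bash
python3 - <<'E'
from h import *
o=ctrl.get_obs();tp=o["tool_pos"];print(tp,o["orientation"],o["opening"])
R0=R.from_euler('xyz',o["orientation"],degrees=True)
C=carR(CAR[2],CAR[3]);o0=np.array([*CAR[:2],.08]); th=CAR[3]
up=np.array([np.cos(CAR[2]),np.sin(CAR[2]),0]); yv=C[:,1]
hz=tp[2]  # TCP above bar underside
piv=.048; yc=-.014+.0005
def tcp(E,phi):  # E: (xc,zc) of bar +x bottom edge, phi tilt
    w=o0+C@np.array([E[0],yc,E[1]]); c,s=np.cos(phi),np.sin(phi)
    return w+up*(-.008*c-piv*s)+np.array([0,0,-.008*s+piv*c])+[0,0,hz-piv]
W=[("above",tcp((.0265,.030),0))]+[("%d"%a,tcp((.0245+.0025*a/29.7,.001),np.radians(a))) for a in (0,10,20,29.7)]
for n,w in W: print(n,w.round(4),"vs above: upslope %.1f y %.1f z %.1f"%tuple(np.array([(w-W[0][1])@up,(w-W[0][1])@yv,(w-W[0][1])[2]])*1e3))
d=R0.inv().apply(W[0][1]-tp)/.8; print("shift to above",d.round(4),"turn",-(((57.9-o["orientation"][2]+90)%180)-90)/90)
E
```

```text
[0.46561819 0.30899564 0.10714909] [-1.79943496e+02  7.76424320e-02 -1.00296060e+02] 0.009869402584258481
above [ 0.6418 -0.0952  0.2263] vs above: upslope 0.0 y 0.0 z 0.0
0 [ 0.6485 -0.0845  0.2002] vs above: upslope 12.6 y 0.0 z -26.2
10 [ 0.6446 -0.0909  0.1985] vs above: upslope 5.1 y -0.0 z -27.9
20 [ 0.6408 -0.0968  0.1954] vs above: upslope -1.8 y -0.0 z -31.0
29 [ 0.6376 -0.102   0.1911] vs above: upslope -7.9 y -0.0 z -35.2
shift to above [ 0.4576 -0.3072 -0.1493] turn 0.24226599956304382
```

send_rows([
  [[0, 0, -0.04], 0],
  [[0, 0, -0.08], 0],
  [[0, 0, -0.12], 0],
  [[0.03, -0.022, -0.16], 0],
  [[0.06, -0.045, -0.191], 0],
])

```text
clock: 28.32
tool_pos: [0.4918, 0.2553, 0.2611]
orientation: [-180.0, 0.1, -100.2]
force: [1.4, 0.7, -1.8]
opening: 0.0099
gripper_force: 30.0
```

send_rows([
  [[0.04, -0.028, 0], 0],
  [[0.08, -0.056, 0], 0],
  [[0.12, -0.084, 0], 0],
  [[0.16, -0.112, 0], 0],
  [[0.2, -0.14, 0], 0],
])

```text
clock: 28.73
tool_pos: [0.5736, 0.0755, 0.2588]
orientation: [180.0, 0.0, -100.3]
force: [1.2, 1.2, -2.1]
opening: 0.0098
gripper_force: 30.0
```

send_rows([
  [[0.037, -0.026, 0], 0.05],
  [[0.074, -0.052, 0], 0.1],
  [[0.11, -0.077, 0], 0.15],
  [[0.147, -0.103, 0], 0.2],
  [[0.183, -0.128, 0], 0.242],
])

```text
clock: 29.15
tool_pos: [0.6482, -0.0868, 0.2584]
orientation: [180.0, -0.0, -122.4]
force: [0.7, 1.3, -2.2]
opening: 0.0095
gripper_force: 30.0
```

send_rows([
  [[0, 0, 0], 0],
  [[0, 0, 0], 0],
  [[0, 0, 0], 0],
  [[0, 0, 0], 0],
  [[0, 0, 0], 0],
])

```text
clock: 29.57
tool_pos: [0.6477, -0.084, 0.259]
orientation: [180.0, 0.0, -122.0]
force: [0.5, -0.6, -2.3]
opening: 0.0098
gripper_force: 30.0
```

```bash
python3 - <<'E'
from h import *
o=ctrl.get_obs();print(o["tool_pos"],o["orientation"],o["opening"],o["force"])
go(.6485,-.0845,.2002,57.9)
E
```

```text
[ 0.64772759 -0.08400807  0.25900369] [ 1.79998499e+02  1.64452121e-02 -1.22020323e+02] 0.009848907282692354 [ 0.46502293 -0.61052915 -2.29774425]
shift [ 0.     -0.0011  0.0735] turn 0.0009 dist mm 58.8 turn deg 0.08 calls 0.28
```

send_rows([
  [[-0.0016, -0.0008, 0.02], 0],
  [[-0.0016, -0.0008, 0.04], 0],
  [[-0.0016, -0.0008, 0.055], 0],
  [[-0.0016, -0.0008, 0.062], 0],
  [[-0.0016, -0.0008, 0.065], 0],
])

```text
clock: 29.98
tool_pos: [0.6487, -0.0838, 0.2057]
orientation: [179.9, -0.1, -122.1]
force: [-0.3, 0.9, -2.2]
opening: 0.0099
gripper_force: 30.0
```

send_rows([
  [[0, 0, 0.002], 0],
  [[0, 0, 0.004], 0],
  [[0, 0, 0.006], 0],
  [[0, 0, 0.008], 0],
  [[0, 0, 0.008], 0],
])

```text
clock: 30.4
tool_pos: [0.6493, -0.0844, 0.2004]
orientation: [-180.0, 0.0, -122.1]
force: [-0.5, -0.3, -1.7]
opening: 0.0093
gripper_force: 30.0
```

```bash
python3 - <<'E'
from h import *
o=ctrl.get_obs();C=carR(CAR[2],CAR[3]);print(o["tool_pos"],C.T@(o["force"]+[0,0,2.2]))
go(.6485,-.0845,.2002,57.9)
E
```

```text
[ 0.64926416 -0.08435969  0.20044684] [-0.19380282  0.2098909   0.73478745]
shift [0.0007 0.0007 0.0003] turn -0.0002 dist mm 0.8 turn deg -0.02 calls 0.0
```

send_rows([
  [[0.003, 0, 0.0005], 0],
  [[0.006, 0, 0.0012], 0],
  [[0.009, 0, 0.002], 0],
  [[0.012, 0, 0.003], 0],
  [[0.0145, 0, 0.0042], 0],
])

```text
clock: 30.82
tool_pos: [0.6446, -0.0939, 0.1992]
orientation: [-179.8, 0.2, -122.1]
force: [-1.2, 5.3, 12.0]
opening: 0.0096
gripper_force: 30.0
```

```bash
python3 - <<'E'
from h import *
o=ctrl.get_obs();C=carR(CAR[2],CAR[3]);print(o["tool_pos"],C.T@(o["force"]+[0,0,2.2]))
fit2("hook",("flat","long"),start=(0,0,4,15))
from asc import asc
asc(ctrl.snapshot("side"),("hook",),(170,130,250,180),2)
E
```

```text
[ 0.64458496 -0.09394245  0.1992415 ] [10.39522764  3.794979   10.38594317]
hook ('side',) home cost 0.699 best 0.464 dx dy dz ry [-7.4  2.1 12.8  8.8]
130                                                                      ###########
132                                                                      ###########
134                                                                       ##########
136                                                                       ##########
138                                                                       ######    
140                                                                                 
142                                                                                 
144                                                                                 
146                                           .....                                 
148                                          ........                               
150                                      #   .......      ###                       
152          
[... 395 characters left out ...]
                
162                                ##########@@@@@@@###############                 
164                                  ####   ...@@@@###############                  
166                                    ###  .....@@#############                    
168                                      ### ......@@###########                    
170                                        ### ........     ###                     
172                                              .....       ###                    
174                                            ###################                  
176                                                                                 
178
```

send_rows([
  [[0.003, 0, 0.001], 0],
  [[0.006, 0, 0.0025], 0],
  [[0.009, 0, 0.0045], 0],
  [[0.012, 0, 0.0065], 0],
  [[0.014, 0, 0.0085], 0],
])

```text
clock: 31.33
tool_pos: [0.6381, -0.1046, 0.1947]
orientation: [-179.7, 0.1, -122.0]
force: [-8.1, 0.2, 24.4]
opening: 0.0095
gripper_force: 30.1
```

```bash
python3 - <<'E'
from h import *
o=ctrl.get_obs();C=carR(CAR[2],CAR[3]);print(o["tool_pos"],C.T@(o["force"]+[0,0,2.2]))
d=C.T@(o["tool_pos"]-[.6376,-.102,.1911]);print("TCP off home",d*1e3)
fit2("hook",("flat","long"),start=(0,0,4,5))
from asc import asc
asc(ctrl.snapshot("side"),("hook",),(190,144,245,178),2)
E
```

```text
[ 0.63812911 -0.10458975  0.1947197 ] [ 9.58489493  6.97851958 25.15125365]
TCP off home [ 0.13201086 -1.82441011  4.09183674]
hook ('side',) home cost 0.647 best 0.384 dx dy dz ry [-9.3  0.5  9.9  5.3]
144                                                        
146                       .....                            
148                      @.......                          
150                      @......                           
152              #######@@@....      ####                  
154          ....@@@@@@@@@@@@.    ######                   
156          ......@@@@@@@@@@@@.  ######                   
158            ......@....@@@@@@###############            
160              .........@@@@@#################           
162            ##########@@@@@@@###############            
164              ####   ...@@@@###############             
166                ###  .....@@#############               
168                  ### ......@@##########                
170                    ### ........     ###                
172                          .....       ###               
174                        ###################             
176
```

send_rows([
  [[0, 0, -0.004], 0],
  [[0, 0, -0.008], 0],
  [[-0.002, 0, -0.012], 0],
  [[-0.004, 0, -0.014], 0],
  [[-0.004, 0, -0.014], 0],
])

```text
clock: 31.85
tool_pos: [0.6391, -0.1007, 0.2014]
orientation: [180.0, -0.0, -122.1]
force: [-1.0, -0.6, -2.2]
opening: 0.0097
gripper_force: 30.0
```

send_rows([
  [[0, 0, 0], 0],
  [[0, 0, 0], 0],
  [[0, 0, 0], 0],
  [[0, 0, 0], 0],
  [[0, 0, 0], 0],
])

```text
clock: 32.27
tool_pos: [0.6388, -0.101, 0.2012]
orientation: [180.0, -0.0, -122.1]
force: [-0.0, 0.6, -2.3]
opening: 0.0099
gripper_force: 30.0
```

```bash
python3 - <<'E'
from h import *
o=ctrl.get_obs();C=carR(CAR[2],CAR[3]);print(o["tool_pos"],C.T@(o["force"]+[0,0,2.2]))
d=C.T@(o["tool_pos"]-[.6376,-.102,.1911]);print("TCP off home",d*1e3)
v=fit2("hook",("flat","long"),start=(0,0,8,5))
for n in("side","wrist"): 
  p=ctrl.snapshot(n); print([(round(b["conf"],2),(np.array(b["xy"])*[512,384]).round(0).tolist()) for b in ctrl.boxes_of(p,"hook_bar")])
from asc import asc
asc(ctrl.snapshot("wrist"),("hook",),(180,120,340,260),4)
E
```

```text
[ 0.63881694 -0.10097369  0.20122761] [ 0.36199041  0.30053632 -0.32327006]
TCP off home [ 6.33473288 -0.4855183   8.04599744]
hook ('side',) home cost 0.714 best 0.387 dx dy dz ry [-11.   -6.8   9.3   6.1]
[(0.69, [174.0, 267.0]), (0.67, [216.0, 157.0])]
[(0.75, [222.0, 212.0]), (0.53, [110.0, 2.0]), (0.48, [418.0, 383.0])]
120                                                                                 
124                                                                                 
128                                                                                 
132                                                                                 
136                                                                                 
140                                                                                 
144                                                                                 
148                                                                                 
152                                                                                 
156     
[... 1467 characters left out ...]
           #@@@@@@@@             ###############    ##
228             #@@@@@@@@@@..............@@@@@@@@.............  ##############     #
232              .......................@@@@@@@@@@@..........................       
236              ........................@@@@@@@@@...........................       
240              ........................@@@@@@@@@...........................       
244              ........................@@@@@@@@@...........................       
248              ........................@@@@@@@@@...........................       
252                                      #########                                  
256                                      #########
```

```bash
cat > hk.py <<'E'
from h import *
def hk(starts=((-8,-2,9,5),(0,0,10,0),(-4,0,8,8)),qW=(190,130,244,226),wW=2.):
    C=carR(CAR[2],CAR[3]); o0=np.array(CAR[:2]+(.08,)); L=[]
    for c in ("wrist","side"):
        p=ctrl.snapshot(c); m=copper(p)
        q=qW if c=="wrist" else (180,138,248,182)
        B=np.zeros((q[3]-q[1],q[2]-q[0]))
        for b in ("flat","long"): B=np.maximum(B,render(p,BARS[b],C,o0+C@(np.array(SEAT[b])/1000),q))
        B=cv2.dilate(B,np.ones((3,3)))
        if c=="side": B[:, 64:]=1
        L.append((p,m[q[1]:q[3],q[0]:q[2]].astype(float),q,B,wW if c=="wrist" else 1.))
    def g(v):
        e=0
        for p,M,q,B,w in L:
            I=render(p,BARS["hook"],C@R.from_euler('yz',[v[3],v[4]],degrees=True).as_matrix(),o0+C@((np.array(SEAT["hook"])+v[:3])/1000),q)
            e+=w*(np.abs(I-M)*(1-B*(1-I))).sum()/M.sum()
        return e
    best=None
    for s in starts:
        s=np.array([*s,0.]); o=minimize(g,s,method="Nelder-Mead",options=dict(initial_simplex=np.vstack([s]+[s+np.eye(5)[i]*3 for i in range(5)]),xatol=.05,fatol=1e-4,maxiter=900))
        print("  ",round(o.fun,3),o.x.round(1))
        if best is None or o.fun<best.fun: best=o
    v=best.x; print("hook cost",round(best.fun,3),"dx dy dz ry rz",v.round(1))
    # required TCP move so that bar is home in position (tilt kept): carrier->tool mm
    return v
if __name__=="__main__": hk()
E
python3 hk.py
```

```text
0.84 [-2.2 -1.2 11.7  6.9 -2.1]
   0.863 [ 0.6 -0.1 10.  -2.9  4.6]
   0.83 [-3.1  0.  13.2  7.  -0.1]
hook cost 0.83 dx dy dz ry rz [-3.1  0.  13.2  7.  -0.1]
```

send_rows([
  [[-0.0027, 0, -0.0015], 0],
  [[-0.004, 0, 0.001], 0],
  [[-0.005, 0, 0.003], 0],
  [[-0.0065, 0, 0.005], 0],
  [[-0.0077, 0, 0.0071], 0],
])

```text
clock: 33.08
tool_pos: [0.642, -0.0963, 0.1974]
orientation: [-180.0, -0.1, -122.1]
force: [-9.7, -1.3, 20.8]
opening: 0.0099
gripper_force: 30.0
```

```bash
python3 - <<'E'
from hk import *
o=ctrl.get_obs();C=carR(CAR[2],CAR[3]);print(o["tool_pos"],C.T@(o["force"]+[0,0,2.2]))
d=C.T@(o["tool_pos"]-[.6376,-.102,.1911]);print("TCP off home",d*1e3)
hk(((0,0,4,6),))
E
```

```text
[ 0.64201583 -0.09630024  0.19738343] [ 5.94688455  7.53986957 23.10359821]
TCP off home [ 9.34557739 -0.71189929  1.90309134]
   0.766 [-1.3 -0.4  6.5  7.  -0.1]
hook cost 0.766 dx dy dz ry rz [-1.3 -0.4  6.5  7.  -0.1]
```

send_rows([
  [[0, 0, -0.004], 0],
  [[0, 0.0015, -0.004], 0],
  [[0, 0.0018, -0.001], 0],
  [[0, 0.0018, 0.001], 0],
  [[0, 0.0018, 0.001], 0],
])

```text
clock: 33.6
tool_pos: [0.6417, -0.095, 0.1973]
orientation: [-179.8, 0.0, -122.1]
force: [-3.8, 1.5, 14.4]
opening: 0.0097
gripper_force: 30.1
```

```bash
python3 - <<'E'
from hk import *
o=ctrl.get_obs();C=carR(CAR[2],CAR[3]);print(o["tool_pos"],C.T@(o["force"]+[0,0,2.2]))
d=C.T@(o["tool_pos"]-[.6376,-.102,.1911]);print("TCP off home",d*1e3)
hk(((0,0,4,6),))
E
```

```text
[ 0.64169641 -0.09500484  0.19730115] [ 7.57685448  3.99150551 14.76505925]
TCP off home [10.11057074  0.2470561   1.3720182 ]
   0.746 [ 0.9 -0.2  4.1  6.7 -0.3]
hook cost 0.746 dx dy dz ry rz [ 0.9 -0.2  4.1  6.7 -0.3]
```

send_rows([
  [[0.002, 0.0008, 0.0005], 0],
  [[0.0035, 0.0008, 0.0015], 0],
  [[0.005, 0.0008, 0.003], 0],
  [[0.0065, 0.0008, 0.0045], 0],
  [[0.007, 0.0008, 0.006], 0],
])

```text
clock: 34.12
tool_pos: [0.6395, -0.099, 0.1934]
orientation: [-179.7, 0.2, -122.0]
force: [3.6, 3.8, 4.5]
opening: 0.0103
gripper_force: 30.0
```

```bash
python3 - <<'E'
from hk import *
o=ctrl.get_obs();C=carR(CAR[2],CAR[3]);print(o["tool_pos"],C.T@(o["force"]+[0,0,2.2]))
d=C.T@(o["tool_pos"]-[.6376,-.102,.1911]);print("TCP off home",d*1e3)
hk(((0,0,3,3),(0,0,0,0)))
E
```

```text
[ 0.63951368 -0.09899351  0.19344341] [ 7.72868571 -1.05141488  3.25927052]
TCP off home [ 4.25668801 -0.02347432  0.26984718]
   0.671 [ 0.4 -0.3  2.5  3.1  1.4]
   0.648 [ 0.4 -0.9  0.8 -0.2  0.8]
hook cost 0.648 dx dy dz ry rz [ 0.4 -0.9  0.8 -0.2  0.8]
```

send_rows([
  [[0, 0, 0.001], 0],
  [[0, 0, 0.002], 0],
  [[0, 0, 0.003], 0],
  [[0, 0, 0.004], 0],
  [[0, 0, 0.004], 0],
])

```text
clock: 34.63
tool_pos: [0.6393, -0.0987, 0.188]
orientation: [-179.8, 0.2, -122.1]
force: [2.8, 3.6, 5.0]
opening: 0.01
gripper_force: 30.0
```

```bash
python3 - <<'E'
from hk import *
o=ctrl.get_obs();C=carR(CAR[2],CAR[3]);print(o["tool_pos"],C.T@(o["force"]+[0,0,2.2]))
d=C.T@(o["tool_pos"]-[.6376,-.102,.1911]);print("TCP off home",d*1e3)
hk(((0,0,3,3),(0,0,0,0)))
E
```

```text
[ 0.63925128 -0.09867765  0.18797399] [ 7.46018495 -0.44564413  4.00330594]
TCP off home [ 1.65811165  0.36666184 -4.54454624]
   0.602 [-1.2 -0.5 -8.5  3.8  2. ]
   0.624 [-1.  -0.6 -7.7  6.5  2. ]
hook cost 0.602 dx dy dz ry rz [-1.2 -0.5 -8.5  3.8  2. ]
```

send_rows([
  [[0, 0, 0.001], 0],
  [[0, 0, 0.002], 0],
  [[0, 0, 0.0025], 0],
  [[0, 0, 0.0025], 0],
  [[0, 0, 0.0025], 0],
])

```text
clock: 35.15
tool_pos: [0.6389, -0.0994, 0.1871]
orientation: [-179.8, 0.1, -122.1]
force: [0.0, 0.8, 12.7]
opening: 0.0092
gripper_force: 30.0
```

```bash
python3 - <<'E'
from hk import *
from asc import asc
o=ctrl.get_obs();C=carR(CAR[2],CAR[3]);print(o["tool_pos"],C.T@(o["force"]+[0,0,2.2]))
asc(ctrl.snapshot("wrist"),("hook","flat","long"),(180,120,340,260),4)
asc(ctrl.snapshot("side"),("hook","flat","long"),(190,140,245,178),2)
E
```

```text
[ 0.63889544 -0.09938659  0.18713151] [ 7.9498283   0.41216583 12.57360417]
120                                                                                 
124                                                                                 
128                                                                                 
132                                                                                 
136                                                                                 
140                                                                                 
144                                                                                 
148                                                                                 
152                                                                                 
156                                     ...........                                 
160                                     .@@@@@@@@@.                                 
164                                     .@@@@@@@@@.                                 
168 
[... 2381 characters left out ...]
   ..........@@@....    .....@.                  
156          ...@@@@@@@@@@........@@@@@.   ....            
158            ..@@@@@@@@@@@@@@@@@@@@@@@@@@@@@@..          
160          ....@@@@@@@@@@@@@@@@@@@@@@@@@@@@@@.           
162          ..@@@@@@@@@@@@@@@@@@@@@@@@@@@@@@@@            
164            ..@@@@....@@@@@....@@@@@@@@@@@@             
166              ..@@@...@@@@@.  ...@@@@@@@@.              
168                ..@@@...@@@...  ...@@@@@..              
170                  ..@@@....@@...   ..@@@..              
172                    ..................@@@...            
174                      ..@@@@@@@@@@@@@@@@@@@...          
176                        .......................
```

send_rows([
  [[0, 0, 0], 0],
  [[0, 0, 0], 0],
  [[0, 0, 0], 0],
  [[0, 0, 0], 0],
  [[0, 0, 0], 0],
], gripper=0.25)

```text
clock: 35.67
tool_pos: [0.6371, -0.0995, 0.1843]
orientation: [179.9, -0.0, -122.1]
force: [-0.6, -0.1, -0.6]
opening: 0.0218
gripper_force: 0.0
```

send_rows([
  [[0, 0, -0.008], 0],
  [[0, 0, -0.02], 0],
  [[0, 0, -0.035], 0],
  [[0, 0, -0.055], 0],
  [[0, 0, -0.08], 0],
])

```text
clock: 36.08
tool_pos: [0.6371, -0.0994, 0.2501]
orientation: [180.0, -0.0, -122.1]
force: [0.0, -0.6, -0.5]
opening: 0.0217
gripper_force: 0.0
```

send_rows([
  [[-0.02, 0, -0.03], 0],
  [[-0.04, 0, -0.04], 0],
  [[-0.06, 0, -0.04], 0],
  [[-0.06, 0, -0.04], 0],
  [[-0.06, 0, -0.04], 0],
])

```text
clock: 36.5
tool_pos: [0.663, -0.0578, 0.2807]
orientation: [180.0, -0.0, -122.1]
force: [0.1, 0.7, 0.4]
opening: 0.022
gripper_force: 0.0
```

send_rows([
  [[0, 0, 0], 0],
  [[0, 0, 0], 0],
  [[0, 0, 0], 0],
  [[0, 0, 0], 0],
  [[0, 0, 0], 0],
])

```text
clock: 36.92
tool_pos: [0.6628, -0.059, 0.2808]
orientation: [180.0, -0.0, -122.1]
force: [0.3, -0.1, 0.5]
opening: 0.0217
gripper_force: 0.0
```

```bash
python3 - <<'E'
from asc import *
o=ctrl.get_obs();print(o["tool_pos"],o["opening"],o["clock"],o["force"])
asc(ctrl.snapshot("wrist"),("hook","flat","long"),(170,60,340,220),4)
asc(ctrl.snapshot("side"),("hook","flat","long"),(190,138,245,178),2)
E
```

```text
[ 0.66276228 -0.059047    0.28082561] 0.021690448961718 36.9167 [ 0.33094115 -0.10775457  0.48230875]
 60                                                                                      
 64                                                                                      
 68                                                                                      
 72                                                                                      
 76                                                                                      
 80                                                                                      
 84                                                                                      
 88                                                                                      
 92                                          .........                                   
 96                                          .@@@@@@@.             .....                 
100                                          .@@@@@@@.            ..@@@@.                
104     
[... 3092 characters left out ...]
   ..........@@@@@@.    @@@@@@.                  
156          ...@@@@@@@@@@@@@.....@@@@@@   ....            
158            ..@@@@@@@@@@@@@@@@@@@@@@@@@@@@@...          
160          ....@@@@@@@@@@@@@@@@@@@@@@@@@@@@@@.           
162          ..@@@@@@@@@@@@@@@@@@@@@@@@@@@@@@@@            
164            ..@@@@....@@@@@....@@@@@@@@@@@@             
166              ..@@@...@@@@@.  ...@@@@@@@@.              
168                ..@@@...@@@...  ...@@@@@@.              
170                  ..@@@....@@...   ..@@@..              
172                    .......@..........@@@...            
174                      ..@@@@@@@@@@@@@@@@@@@...          
176                        .......................
```

```bash
python3 -c "
from plant import ctrl
print(ctrl.close_job())"
```

```text
the job is handed in; nothing more can be done
None
```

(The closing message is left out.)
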